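# Move the turned finials to the delivery rack in reverse order

## Robot

A 7-joint arm with a two-finger parallel gripper is mounted at the origin on the work surface. World frame = base frame: x ahead of the robot, y to its left, z up, the work surface at z = 0. Lengths are in m, angles in rad, forces in N, time in s.
With the tool pointing down it reaches from about 0.35 to 0.9 m from the base axis. Payload 8.1 kg.
Tool frame: the origin (TCP) lies midway between the tips of the shut fingers; the grasp point (between the pads) lies 19 mm behind it; z points along the fingers, y is the direction in which the jaws open and shut (so a half turn about z gives the same grasp; the last joint's range is limited). The gripper opens to 85 mm and grips with 20 to 120 N. Pads are 22 mm wide; open, the fingers measure 114 mm over their backs; the gripper's body (76 mm by 85 mm) begins 54 mm behind the grasp point. The pads swing forward as they close: fully open they stand 13 mm farther back than shut.
Start: joints at [-1.299, 0.434, 0.025, 1.573, -0.012, 1.134, -0.075], TCP at [0.229, 0.582, 0.231] pointing down, gripper open.
Joint ranges: [-2.62, 2.62], [-0.44, 2.09], [-1.27, 1.32], [0.08, 2.57], [-1.32, 4.46], [0.12, 2], [-2.74, 2.74]. Speed limits (rad/s): [2.22, 2.22, 3.01, 3.01, 3.14, 3.14, 3.14].

## Interface

Orientations are given as a rotation vector (axis times angle).
In Python, from bench import ctrl gives the robot as it stands. The module is installed in compiled form; this text tells all that it offers.
- The arm moves only by the tool drive_tool, never from a script. Its argument "increments" is a list of rows, each an object with "dp": the shift along the tool's x, y, z in mm, a list of three; "turn": the turn about the tool's z in rad; "fingers": the opening, from -1 (shut) to 1 (fully open). In form: [{"dp": [dx, dy, dz], "turn": turn, "fingers": fingers}, ...]. A call has 1 to 12 rows; each row is the pose to reach, as a shift and turn from the pose commanded when the call began, along the tool's axes at that moment; what a row does not reach only later rows make up. A row lasts 1/10 s, in which the tool goes at most 50 mm and 8.59 degrees, less where a joint would pass 70% of its speed; a pose out of reach is approached as far as the arm can. A call with a gripper value outside its range is refused whole. The fingers move at their own pace and stop on an object; the grip force is fixed at half the most. Time passes only in rows, so rows that repeat a pose let the fingers close. It gives the time, the measured TCP pose, the force and the opening at its end, in the units of the state.
- ctrl.sense(): the state, without advancing time (a new reading comes with each control period).
- ctrl.grab_frame(name): name is "side" or "top"; returns a dict with "image" (384x512x3 uint8, red, green, blue), "intrinsics" (3x3 intrinsics, pixels), "extrinsics" (4x4, takes a point from world to camera coordinates). Camera axes: x right, y up, looking along -z (the intrinsics and any distortion apply to the point x, -y, -z); pixel columns grow to the right and rows downward; lengths in m; the calibration is good to about 2 mm. A picture is of the moment at which its call begins. There is no depth.
- ctrl.finish_job(): hands the job in, once; it reports no verdict.
The state is a dict: "time": time; "joint_pos": joint angles; "qd": joint speeds; "tau": joint torques, N m; "tool_pos": TCP position; "tool_rot": TCP orientation; "contact_force": force on the tool from outside, world axes, zero at the start; "moment": the same for the moment, N m; "grip_width": opening from 0.0 (shut) to 1.0 (fully open).
Only numpy, scipy, OpenCV 4.12 (cv2) and the standard library are available. Lean on these libraries where they do the work, as an engineer would, in place of code of your own. Each camera call takes 0.05 s, during which the arm holds its last target.

## Task

The oil on the four turned wooden finials has dried: move them from the light drying rack to the dark delivery rack so that they stand in the reverse order, the one now leftmost as the robot sees it going to the rightmost cork pad, and so on along the row. Stand each one upright in the middle of its own pad, its foot wholly on the cork, and set it down gently, without dropping it or knocking any over.

Things in the scene. Friction and masses are not known exactly. Their poses are not given: they have to be found in the camera images.
- ball: turned pale-wood finial with a ball on top: round foot 36 mm across, thin neck, ball 40 mm across whose widest level is 46 mm above the underside; 66 mm tall. Grip across the ball at 46 mm. About 50 g. Origin: centre of its underside; z up.
- spire: turned pale-wood finial with a pointed spire: round foot 36 mm across and 10 mm high, straight round shaft 28 mm across from 14 to 54 mm above the underside, then a cone to a narrow tip; 95 mm tall, the tallest. Grip the shaft at about 40 mm. About 50 g. Origin: centre of its underside; z up.
- cap: turned pale-wood finial with a mushroom cap: round foot 36 mm across, thin stem, cap 44 mm across with an upright rim from 34 to 50 mm above the underside; 57 mm tall, the shortest. Grip across the cap's rim at 42 mm. About 50 g. Origin: centre of its underside; z up.
- drum: turned pale-wood finial, a plain straight drum 40 mm across and 63 mm tall with two narrow dark grooves. Grip anywhere on the side, for instance at 42 mm. About 50 g. Origin: centre of its underside; z up.
- ball_coaster: fixed square wooden coaster, 60 x 60 x 6 mm, on the drying rack, on which the ball finial stands at the start (within 5 mm of its middle); all four coasters look alike. It stays where it is. Origin: centre of its underside; axes parallel to the drying rack's.
- spire_coaster: fixed square wooden coaster, 60 x 60 x 6 mm, on the drying rack, on which the spire finial stands at the start (within 5 mm of its middle); all four coasters look alike. It stays where it is. Origin: centre of its underside; axes parallel to the drying rack's.
- cap_coaster: fixed square wooden coaster, 60 x 60 x 6 mm, on the drying rack, on which the cap finial stands at the start (within 5 mm of its middle); all four coasters look alike. It stays where it is. Origin: centre of its underside; axes parallel to the drying rack's.
- drum_coaster: fixed square wooden coaster, 60 x 60 x 6 mm, on the drying rack, on which the drum finial stands at the start (within 5 mm of its middle); all four coasters look alike. It stays where it is. Origin: centre of its underside; axes parallel to the drying rack's.
- drying_rack: light plywood drying rack, nearer or farther than the other rack: board 320 mm long (y) by 76 mm (x), top 18 mm above the bench, end cheeks 12 mm thick, 34 mm high. Fixed. Origin: centre of its underside; y runs along the row to the robot's left (within 0.22 rad). Coasters on it at y = +112.5, +37.5, -37.5, -112.5 mm, x = 0; each carries a finial, in any order.
- delivery_rack: dark wooden delivery rack, empty at first: board 320 mm long (y) by 76 mm (x), top 18 mm above the bench, end cheeks 12 mm thick, 34 mm high. Fixed. Origin: centre of its underside; y runs along the row to the robot's left (within 0.22 rad). Round cork pads, 60 mm across, 4 mm thick, on it at y = +112.5, +37.5, -37.5, -112.5 mm, x = 0; tops 22 mm above the bench.
There are look-alikes about, which are no part of the job. What is shaped like the cap but purple or red is not meant.

How it is judged:
By the outcome, as a careful person would: the job done as asked, in the order asked, and still so for the second after the job is handed in, with the robot touching nothing.
It also fails if it takes over 128 s, if anything falls off the work surface, if the arm or the gripper's body presses on something with over 40 N, if the wrist force passes 120 N, or if a joint passes its speed limit or range.

## Working session

There is one attempt and no reset: what is moved stays moved. The work goes in short steps, Python scripts to look and compute and a tool call to move; the robot and the scene stay as the last step left them, time stands still between calls to the robot, and variables do not carry over. Pictures are saved under pics/ and viewed, and the job is handed in when it is done.

Besides the shell and the picture viewer there is one more tool, called after "Emit:" as name([rows], argument=value, ...), one row to a line, values as JSON. drive_tool: Moves the arm, as the interface text tells. Its arguments: {"type":"object","properties":{"increments":{"type":"array"}},"required":["increments"]}

```bash
mkdir -p pics; ls; python3 - <<'E'
from bench import ctrl
import cv2
s=ctrl.sense(); print({k:(v if isinstance(v,float) else [round(float(x),4) for x in __import__('numpy').ravel(v)]) for k,v in s.items()})
for n in("side","top"):
    f=ctrl.grab_frame(n); cv2.imwrite(f"pics/{n}0.png",f["image"][:,:,::-1]); print(n,f["intrinsics"],f["extrinsics"], [k for k in f])
E
```

```text
pics
{'time': 0.0, 'joint_pos': [-1.2986, 0.4352, 0.025, 1.5741, -0.0116, 1.134, -0.0751], 'qd': [-0.0006, 0.0003, 0.0009, 0.0005, 0.0011, -0.001, -0.001], 'tau': [0.0005, -67.0484, 1.0252, -31.6212, 0.0155, 0.0127, 0.0], 'tool_pos': [0.2287, 0.5811, 0.2305], 'tool_rot': [-0.5854, -3.0864, 0.0024], 'contact_force': [-0.3939, -0.2623, 0.0382], 'moment': [0.0156, -0.0496, -0.0053], 'grip_width': 1.0003962892848528}
side [[349.03617427   0.         254.9663518 ]
 [  0.         349.03617427 195.59776193]
 [  0.           0.           1.        ]] [[ 0.87623208 -0.48151963  0.01887313 -0.45185243]
 [ 0.21450648  0.42481419  0.87949979 -0.13735101]
 [-0.43151398 -0.76659752  0.4755249  -0.54430031]
 [ 0.          0.          0.          1.        ]] ['image', 'intrinsics', 'extrinsics']
top [[429.22277208   0.         260.18694193]
 [  0.         429.22277208 189.74012689]
 [  0.           0.           1.        ]] [[ 0.16694653 -0.985946    0.00627191 -0.11367404]
 [ 0.95452374  0.16321301  0.24949138 -0.49416221]
 [-0.24700869 -0.03566504  0.96835671 -0.7481994 ]
 [ 0.          0.          0.          1.        ]] ['image', 'intrinsics', 'extrinsics']
```

View pics/side0.png

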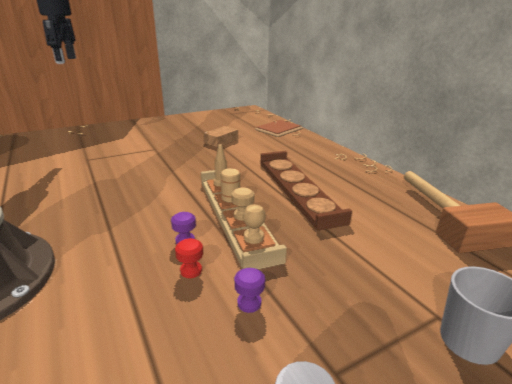

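View pics/top0.png

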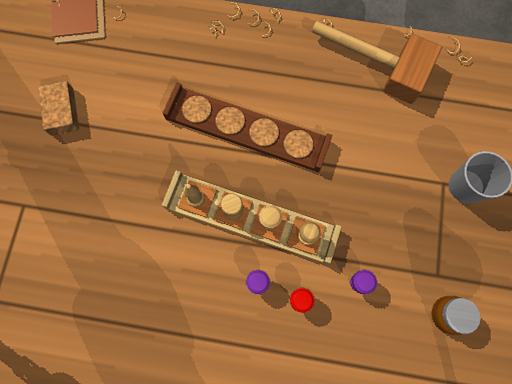

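```bash
python3 - <<'E'
import cv2
a=cv2.imread('pics/top0.png')[75:270,155:350]; b=cv2.imread('pics/side0.png')[135:275,190:360]
cv2.imwrite('pics/topz.png',cv2.resize(a,None,fx=3,fy=3,interpolation=cv2.INTER_CUBIC))
cv2.imwrite('pics/sidez.png',cv2.resize(b,None,fx=4,fy=4,interpolation=cv2.INTER_CUBIC))
E
```

```text
(no output)
```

View pics/topz.png

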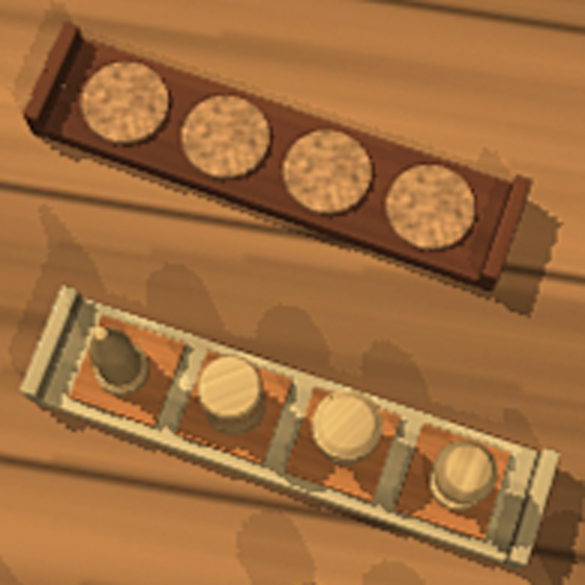

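View pics/sidez.png

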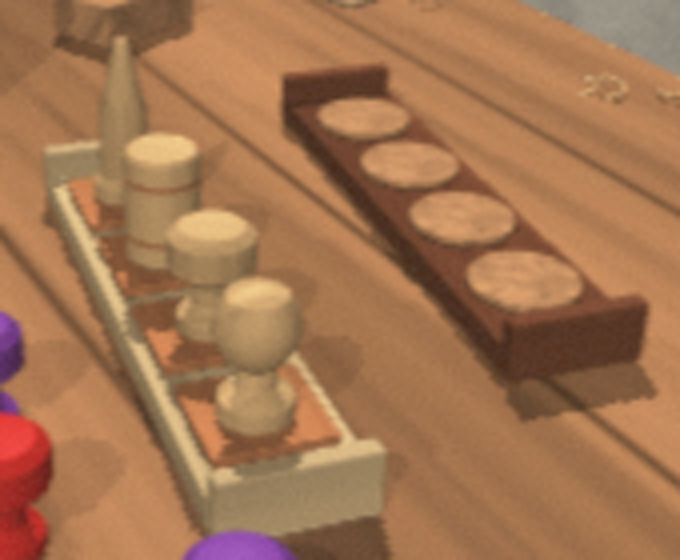

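```bash
cat > h.py <<'E'
import numpy as np, cv2
from bench import ctrl
def ray(f,uv):
    K,E=np.array(f["intrinsics"]),np.array(f["extrinsics"]); R,t=E[:3,:3],E[:3,3]
    d=np.linalg.inv(K)@[uv[0],uv[1],1]; d=np.array([d[0],-d[1],-d[2]])
    return -R.T@t, R.T@d
def onplane(f,uv,z):
    o,d=ray(f,uv); return (o+d*(z-o[2])/d[2])
def proj(f,p):
    K,E=np.array(f["intrinsics"]),np.array(f["extrinsics"]); c=E[:3,:3]@np.array(p)+E[:3,3]
    q=K@[c[0],-c[1],-c[2]]; return q[:2]/q[2]
E
python3 - <<'E'
from h import *
f=ctrl.grab_frame("top"); g=ctrl.grab_frame("side")
import pickle; pickle.dump((f,g),open('f0.pkl','wb'))
for n,F in(("top",f),("side",g)):
    im=F["image"]; hsv=cv2.cvtColor(im,cv2.COLOR_RGB2HSV)
    # pads: bright inside convex hull of dark rack
    dark=((hsv[...,2]<120)&((hsv[...,0]<10)|(hsv[...,0]>172))&(hsv[...,1]>120)).astype(np.uint8)
    cs,_=cv2.findContours(dark,cv2.RETR_CCOMP,cv2.CHAIN_APPROX_NONE)
    print(n,[ (cv2.contourArea(c)) for c in cs if cv2.contourArea(c)>100])
    P=[]
    for c in cs:
        if 150<cv2.contourArea(c)<1200:
            e=cv2.fitEllipse(c); P.append(onplane(F,e[0],.022)); print(np.round(e[0],1),np.round(e[1],1),P[-1].round(4))
pts={'drum':((230,204)),'cap':(0,0)}
t=f["image"]; 
for (x,y) in [(230,203),(269,217),(309,233),(194,197),(205,200),(232,215),(225,226),(178,190),(290,223)]: print((x,y),t[y,x],cv2.cvtColor(t[y:y+1,x:x+1],cv2.COLOR_RGB2HSV).ravel())
E
```

```text
top []
side []
(230, 203) [226 181 109] [ 18 132 226]
(269, 217) [223 177 106] [ 18 134 223]
(309, 233) [217 170 101] [ 18 136 217]
(194, 197) [105  84  50] [ 19 134 105]
(205, 200) [132  79  40] [ 13 178 132]
(232, 215) [109  75  43] [ 15 154 109]
(225, 226) [225 189 124] [ 19 114 225]
(178, 190) [156 132  86] [ 20 114 156]
(290, 223) [154 129  84] [ 19 116 154]
```

```bash
python3 - <<'E'
from h import *
import pickle; f,g=pickle.load(open('f0.pkl','rb'))
for n,F,roi in(("top",f,(155,75,350,180)),("side",g,(255,145,355,235))):
    im=F["image"]; hsv=cv2.cvtColor(im,cv2.COLOR_RGB2HSV)
    m=((im[...,0]>130)&(im[...,1]>75)).astype(np.uint8)
    x0,y0,x1,y1=roi; mm=np.zeros_like(m); mm[y0:y1,x0:x1]=m[y0:y1,x0:x1]
    cs,_=cv2.findContours(mm,cv2.RETR_EXTERNAL,cv2.CHAIN_APPROX_NONE)
    P=[]
    for c in cs:
        if 150<cv2.contourArea(c)<1600:
            e=cv2.fitEllipse(c); P.append(onplane(F,e[0],.022)); print(n,np.round(e[0],1),np.round(e[1],1),P[-1].round(4))
    print(np.diff(P,axis=0).round(4).tolist())
# finial mask top
im=f["image"]; hsv=cv2.cvtColor(im,cv2.COLOR_RGB2HSV)
m=((hsv[...,0]>=16)&(hsv[...,1]<150)).astype(np.uint8)*255
cv2.imwrite('pics/m1.png',cv2.resize(np.hstack([m[165:270,155:350],cv2.cvtColor(im,cv2.COLOR_RGB2GRAY)[165:270,155:350]]),None,fx=2,fy=2,interpolation=0))
im=g["image"]; hsv=cv2.cvtColor(im,cv2.COLOR_RGB2HSV)
m=((hsv[...,0]>=16)&(hsv[...,1]<150)).astype(np.uint8)*255
cv2.imwrite('pics/m2.png',cv2.resize(m[135:275,190:290],None,fx=4,fy=4,interpolation=0))
E
```

```text
top [340.8 173.9] [12.5 18.7] [ 0.5764 -0.182   0.022 ]
top [298.  143.3] [27.1 28.8] [ 0.6266 -0.0875  0.022 ]
top [263.5 131.5] [26.8 28.6] [ 0.64   -0.0137  0.022 ]
top [229.6 119.9] [26.3 28.7] [0.6536 0.06   0.022 ]
top [196.1 108.4] [25.8 28.3] [0.6671 0.1336 0.022 ]
top [344.4  78.6] [ 6.4 79.7] [ 0.7885 -0.164   0.022 ]
[[0.0501, 0.0945, -0.0], [0.0135, 0.0738, 0.0], [0.0136, 0.0736, 0.0], [0.0135, 0.0737, 0.0], [0.1214, -0.2976, 0.0]]
[]
```

View pics/m1.png

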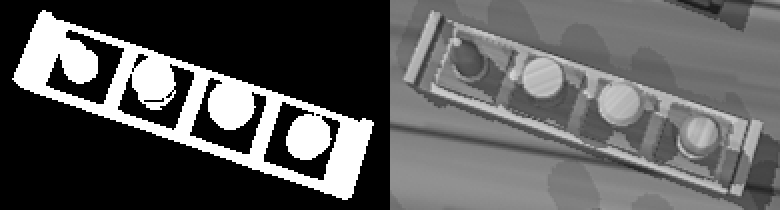

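View pics/m2.png

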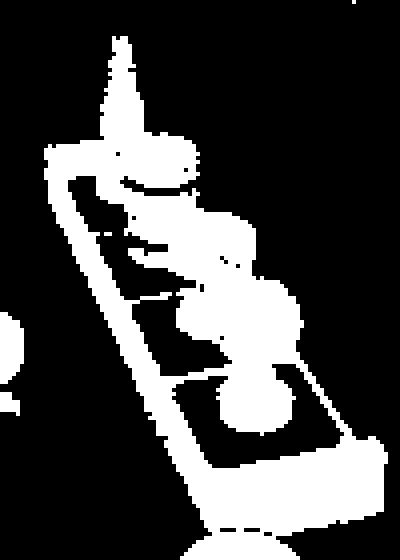

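```bash
python3 - <<'E'
from h import *
import pickle; f,g=pickle.load(open('f0.pkl','rb'))
im=f["image"]; hsv=cv2.cvtColor(im,cv2.COLOR_RGB2HSV)
m0=((hsv[...,0]>=16)&(hsv[...,1]<150)).astype(np.uint8)
for thr in (0,170,190):
  m=m0*(hsv[...,2]>thr).astype(np.uint8)
  # only within small windows round each
  for n,(cx,cy),z in (('drum',(232,204),.087),('cap',(271,217),.078),('ball',(309,233),.070)):
    w=np.zeros_like(m); cv2.circle(w,(cx,cy),14,1,-1)
    mm=cv2.morphologyEx(m*w,cv2.MORPH_OPEN,np.ones((3,3),np.uint8))
    cs,_=cv2.findContours(mm,cv2.RETR_EXTERNAL,cv2.CHAIN_APPROX_NONE)
    c=max(cs,key=cv2.contourArea); e=cv2.fitEllipse(c); print(thr,n,np.round(e[0],1),np.round(e[1],1),onplane(f,e[0],z).round(4), onplane(f,cv2.minEnclosingCircle(c)[0],z).round(4))
# coaster / rack: light rack mask outline
cs,_=cv2.findContours(m0,cv2.RETR_EXTERNAL,cv2.CHAIN_APPROX_NONE); c=max(cs,key=cv2.contourArea); print(cv2.minAreaRect(c))
cs,h=cv2.findContours(m0,cv2.RETR_CCOMP,cv2.CHAIN_APPROX_NONE)
for c in cs:
  if 200<cv2.contourArea(c)<3000:
    r=cv2.minAreaRect(c); print(np.round(r[0],1),np.round(r[1],1),round(r[2],1),onplane(f,r[0],.024).round(4))
tip=(188.5,186.5); print('tip',onplane(f,tip,.119).round(4))
# side tip
hs=cv2.cvtColor(g["image"],cv2.COLOR_RGB2HSV); ms=((hs[...,0]>=16)&(hs[...,1]<150))
ys,xs=np.where(ms[140:168,205:235]); r=ys.min(); print('side tip px',xs[ys<=r+1].mean()+205,r+140)
tp=(xs[ys<=r+1].mean()+205,r+140.); print(onplane(g,tp,.119).round(4))
mt=m0[180:195,180:196]; print(mt); print(hsv[180:195,180:196,2])
E
```

```text
0 drum [231.4 203.2] [20.2 24.1] [0.4664 0.0172 0.087 ] [0.4657 0.0157 0.087 ]
0 cap [270.3 216.4] [22.3 25.4] [ 0.456  -0.0563  0.078 ] [ 0.4562 -0.0571  0.078 ]
0 ball [308.6 233.1] [20.4 22.9] [ 0.4387 -0.1303  0.07  ] [ 0.4388 -0.1301  0.07  ]
170 drum [230.9 202.8] [18.8 21.4] [0.4669 0.0182 0.087 ] [0.4681 0.0171 0.087 ]
170 cap [269.  215.3] [19.1 22.5] [ 0.4576 -0.0537  0.078 ] [ 0.4578 -0.0548  0.078 ]
170 ball [309.4 230.6] [14.4 16.6] [ 0.4434 -0.1311  0.07  ] [ 0.4436 -0.1307  0.07  ]
190 drum [230.6 203.1] [18.3 19.4] [0.4663 0.0187 0.087 ] [0.4665 0.019  0.087 ]
190 cap [268.8 215. ] [19.1 20.5] [ 0.4581 -0.0532  0.078 ] [ 0.4584 -0.0519  0.078 ]
190 ball [309.5 230.5] [12.8 14.7] [ 0.4436 -0.1313  0.07  ] [ 0.4436 -0.1322  0.07  ]
((251.22662353515625, 216.9952392578125), (179.3129119873047, 41.606754302978516), 18.649539947509766)
[305.8 235.3] [33.2 32.9] 18.4 [ 0.4415 -0.1297  0.024 ]
[269.  222.7] [32.6 32.3] 18.4 [ 0.4539 -0.0556  0.024 ]
[232.7 210.4] [32.6 31.9] 18.4 [0.4659 0.0184 0.024 ]
[197.  198.3] [32.5 32.1] 19.4 [0.478  0.0922 0.024 ]
[355.3  42.9] [90.8
[... 1006 characters left out ...]
 189 112 126 145 148 161 157]
 [153 144 119 116 154 215 220 239 233 219 164  77  84  95 109 113]
 [154 143 118 113 149 205 199 234 227 213 168  78  83  78  77  77]
 [155 152 136 147 213 199 161 217 230 194 124 104 101  91  86  76]
 [156 156 149 173 218 171 134 139 142 134 117 115 108 104  96  93]
 [157 157 153 180 215 149 130 115 109 116 119 118 113 108 105  99]
 [155 155 150 170 198 148 132 117 112 118 120 119 116 112 108 105]
 [152 142 154 209 182 146 131 117 111 117 119 118 115 115 111 107]
 [151 168 214 215 174 136 131 119 111 115 117 118 117 114 112 109]
 [150 175 224 214 187 125 133 122 114 114 117 119 120 117 115 112]
 [145 171 219 205 189 121 126 127 118 115 118 121 122 122 119 116]]
```

```bash
python3 - <<'E'
from h import *
import pickle; f,g=pickle.load(open('f0.pkl','rb'))
C={'spire':(.4775,.0939,.095),'drum':(.4665,.0187,.063),'cap':(.4575,-.054,.057),'ball':(.4402,-.1322,.066)}
o=[]
for n,F in(('t',f),('s',g)):
    im=cv2.resize(F["image"][:,:,::-1],None,fx=4,fy=4,interpolation=cv2.INTER_CUBIC)
    for k,(x,y,h) in C.items():
        r={'spire':.014,'drum':.02,'cap':.022,'ball':.02}[k]
        for z in ((.024,.024+h) if k!='ball' else (.024,.070)):
            rr=.018 if z==.024 and k!='drum' else r
            if k=='spire' and z>.1: rr=.002
            if k=='cap' and z>.05: z=.070
            c=[proj(F,(x+rr*np.cos(a),y+rr*np.sin(a),z))*4+1.5 for a in np.linspace(0,6.283,40)]
            cv2.polylines(im,[np.int32(np.round(c))],True,(255,0,0) if z<.03 else (0,255,0),1)
    x0,y0,x1,y1=(160,170,340,265) if n=='t' else (195,135,285,255)
    im=im[y0*4:y1*4,x0*4:x1*4]; cv2.imwrite(f'pics/ov_{n}.png',im)
E
```

```text
(no output)
```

View pics/ov_t.png

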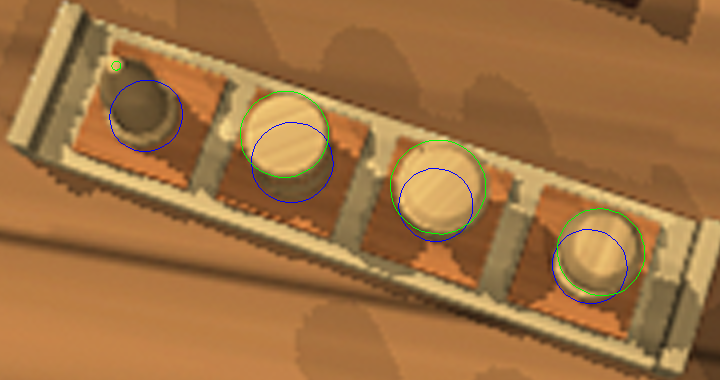

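View pics/ov_s.png

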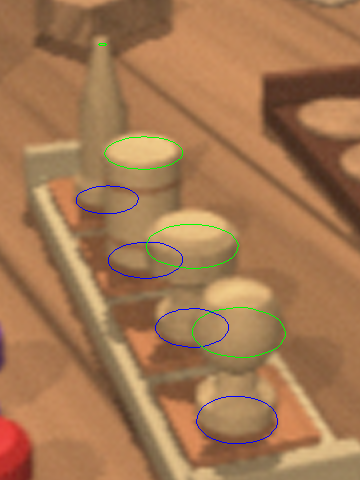

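```bash
cat >> h.py <<'E'
from scipy.spatial.transform import Rotation as Ro
def go(x,y,z,yaw=None):
    s=ctrl.sense(); R=Ro.from_rotvec(s["tool_rot"]).as_matrix(); p=np.array(s["tool_pos"])
    ty=np.arctan2(R[1,1],R[0,1]); 
    t=0 if yaw is None else -((yaw-ty+np.pi/2)%np.pi-np.pi/2)
    print('t',round(s["time"],2),'pos',p.round(4),'tooly',round(ty,3),'tilt',R[:,2].round(4),'F',np.round(s["contact_force"],1),'w',round(s["grip_width"],3),'q',np.round(s["joint_pos"],2))
    print('dp',(R.T@(np.array([x,y,z])-p)*1000).round(1),'turn',round(t,3))
E
python3 -c "
from h import *
go(.4402,-.1322,.20,-.163)"
```

```text
t 0.2 pos [0.2287 0.5813 0.2308] tooly 1.196 tilt [-3.e-04 -9.e-04 -1.e+00] F [-0.  -0.7 -0.2] w 0.998 q [-1.3   0.43  0.02  1.57 -0.01  1.13 -0.08]
dp [-458.  -586.5   31.4] turn 1.359
```

Emit:
drive_tool([
  {"dp": [-40,-50,3],"turn": 0.12,"fingers": 1},
  {"dp": [-70,-90,5],"turn": 0.24,"fingers": 1},
  {"dp": [-100,-130,8],"turn": 0.36,"fingers": 1},
  {"dp": [-130,-170,10],"turn": 0.48,"fingers": 1},
  {"dp": [-160,-210,12],"turn": 0.6,"fingers": 1},
  {"dp": [-190,-250,14],"turn": 0.72,"fingers": 1},
  {"dp": [-220,-285,16],"turn": 0.84,"fingers": 1},
  {"dp": [-250,-320,18],"turn": 0.94,"fingers": 1},
  {"dp": [-280,-360,20],"turn": 1.04,"fingers": 1},
  {"dp": [-310,-400,22],"turn": 1.12,"fingers": 1},
  {"dp": [-340,-440,24],"turn": 1.2,"fingers": 1},
  {"dp": [-370,-475,26],"turn": 1.28,"fingers": 1},
])

```text
time: 1.4
tool_pos: [0.3982, 0.0049, 0.2057]
tool_rot: [-2.316, -2.123, -0.002]
contact_force: [1.4, 1.1, 0.2]
grip_width: 1.002
```

```bash
python3 -c "
from h import *
go(.4402,-.1322,.17,-.163)"
```

```text
t 1.4 pos [0.3982 0.0049 0.2057] tooly -0.087 tilt [ 7.e-04  9.e-04 -1.e+00] F [1.4 1.1 0.2] w 1.002 q [-0.69  0.08  0.59  2.15 -0.05  0.92 -0.15]
dp [-132.9   53.7   35.6] turn 0.076
```

Emit:
drive_tool([
  {"dp": [-35,14,9],"turn": 0.03,"fingers": 1},
  {"dp": [-70,28,18],"turn": 0.05,"fingers": 1},
  {"dp": [-105,42,26],"turn": 0.076,"fingers": 1},
  {"dp": [-133,54,30],"turn": 0.076,"fingers": 1},
  {"dp": [-133,54,30],"turn": 0.076,"fingers": 1},
  {"dp": [-133,54,30],"turn": 0.076,"fingers": 1},
])

```text
time: 2.0
tool_pos: [0.4406, -0.1306, 0.1752]
tool_rot: [-2.393, -2.034, 0.001]
contact_force: [0.1, 0.6, -0.7]
grip_width: 1.002
```

```bash
python3 -c "
from h import *
go(.4402,-.1322,.049,-.163)"
```

```text
t 2.0 pos [ 0.4406 -0.1306  0.1752] tooly -0.162 tilt [-8.e-04 -1.e-04 -1.e+00] F [ 0.1  0.6 -0.7] w 1.002 q [-0.39  0.26  0.69  2.07 -0.21  0.88  0.26]
dp [-1.600e+00 -1.000e-01  1.262e+02] turn 0.001
```

Emit:
drive_tool([
  {"dp": [-2,0,30],"turn": 0,"fingers": 1},
  {"dp": [-2,0,60],"turn": 0,"fingers": 1},
  {"dp": [-2,0,85],"turn": 0,"fingers": 1},
  {"dp": [-2,0,105],"turn": 0,"fingers": 1},
  {"dp": [-2,0,118],"turn": 0,"fingers": 1},
  {"dp": [-2,0,126],"turn": 0,"fingers": 1},
  {"dp": [-2,0,126],"turn": 0,"fingers": 1},
  {"dp": [-2,0,126],"turn": 0,"fingers": 1},
])

```text
time: 2.8
tool_pos: [0.4409, -0.1317, 0.0499]
tool_rot: [2.391, 2.038, 0.001]
contact_force: [-0.0, -0.6, 0.5]
grip_width: 0.998
```

```bash
cat >> h.py <<'E'
def pic(tag,rt=(155,75,350,270),rs=(180,110,370,290)):
    a=ctrl.grab_frame("top")["image"][:,:,::-1]; b=ctrl.grab_frame("side")["image"][:,:,::-1]
    x0,y0,x1,y1=rt; A=cv2.resize(a[y0:y1,x0:x1],(400,400),interpolation=2); x0,y0,x1,y1=rs; B=cv2.resize(b[y0:y1,x0:x1],(400,400),interpolation=2)
    cv2.imwrite(f'pics/{tag}.png',np.hstack([A,B]))
E
python3 -c "
from h import *
go(.4402,-.1322,.049,-.163); pic('p1')"
```

```text
t 2.8 pos [ 0.4409 -0.1317  0.0499] tooly -0.159 tilt [ 5.e-04  3.e-04 -1.e+00] F [-0.  -0.6  0.5] w 0.998 q [-0.23  0.47  0.54  2.19 -0.44  0.58  0.47]
dp [-0.6 -0.6  0.9] turn 0.004
```

View pics/p1.png

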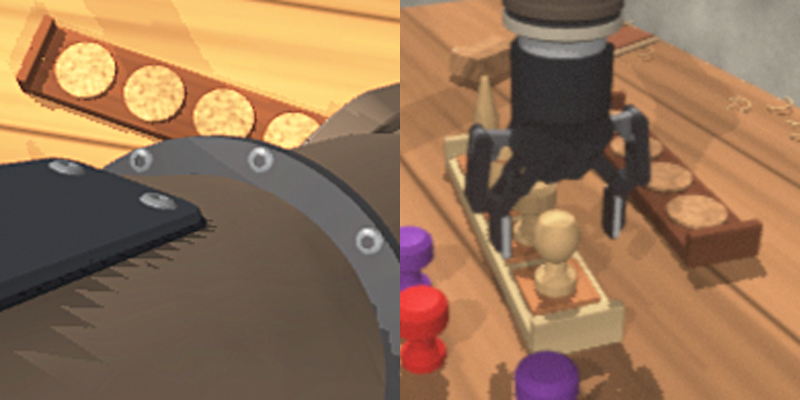

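Emit:
drive_tool([
  {"dp": [-0.5,-0.5,1],"turn": 0,"fingers": -1},
  {"dp": [-0.5,-0.5,1],"turn": 0,"fingers": -1},
  {"dp": [-0.5,-0.5,1],"turn": 0,"fingers": -1},
  {"dp": [-0.5,-0.5,1],"turn": 0,"fingers": -1},
  {"dp": [-0.5,-0.5,1],"turn": 0,"fingers": -1},
  {"dp": [-0.5,-0.5,1],"turn": 0,"fingers": -1},
  {"dp": [-0.5,-0.5,1],"turn": 0,"fingers": -1},
  {"dp": [-0.5,-0.5,1],"turn": 0,"fingers": -1},
  {"dp": [-0.5,-0.5,1],"turn": 0,"fingers": -1},
  {"dp": [-0.5,-0.5,1],"turn": 0,"fingers": -1},
  {"dp": [-0.5,-0.5,1],"turn": 0,"fingers": -1},
  {"dp": [-0.5,-0.5,1],"turn": 0,"fingers": -1},
])

```text
time: 4.1
tool_pos: [0.4402, -0.1327, 0.0489]
tool_rot: [2.392, 2.036, 0.001]
contact_force: [-1.8, 0.5, 8.9]
grip_width: 0.436
```

```bash
python3 -c "
from h import *
go(.6671,.1336,.17,-.163); pic('p2')"
```

```text
t 4.1 pos [ 0.4402 -0.1327  0.0489] tooly -0.16 tilt [ 5.e-04  4.e-04 -1.e+00] F [-1.8  0.5  8.9] w 0.436 q [-0.23  0.47  0.54  2.19 -0.44  0.58  0.48]
dp [ 299.2  181.6 -120.9] turn 0.003
```

View pics/p2.png

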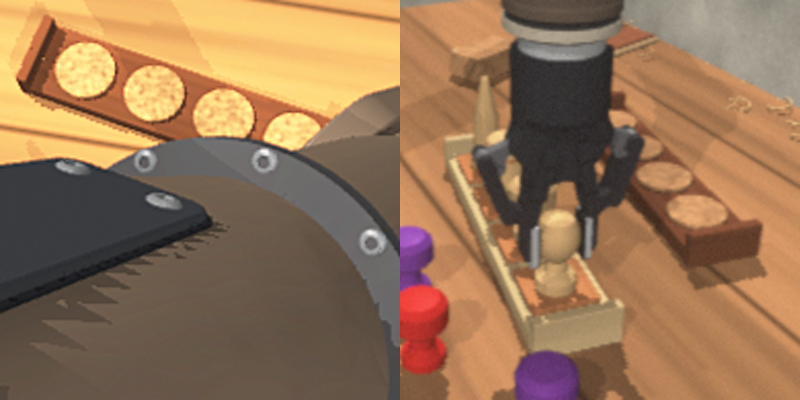

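Emit:
drive_tool([
  {"dp": [0,0,-5],"turn": 0,"fingers": -1},
  {"dp": [0,0,-15],"turn": 0,"fingers": -1},
  {"dp": [0,0,-25],"turn": 0,"fingers": -1},
  {"dp": [0,0,-30],"turn": 0,"fingers": -1},
  {"dp": [0,0,-30],"turn": 0,"fingers": -1},
])

```text
time: 4.7
tool_pos: [0.4407, -0.1327, 0.0794]
tool_rot: [2.391, 2.036, 0.002]
contact_force: [0.1, 0.1, -0.6]
grip_width: 0.434
```

```bash
python3 -c "
from h import *
go(.6671,.1336,.17,-.163); pic('p3')"
```

```text
t 4.7 pos [ 0.4407 -0.1327  0.0794] tooly -0.16 tilt [ 0.0019 -0.     -1.    ] F [ 0.1  0.1 -0.6] w 0.434 q [-0.28  0.42  0.59  2.17 -0.39  0.65  0.43]
dp [298.9 181.3 -90.2] turn 0.003
```

View pics/p3.png

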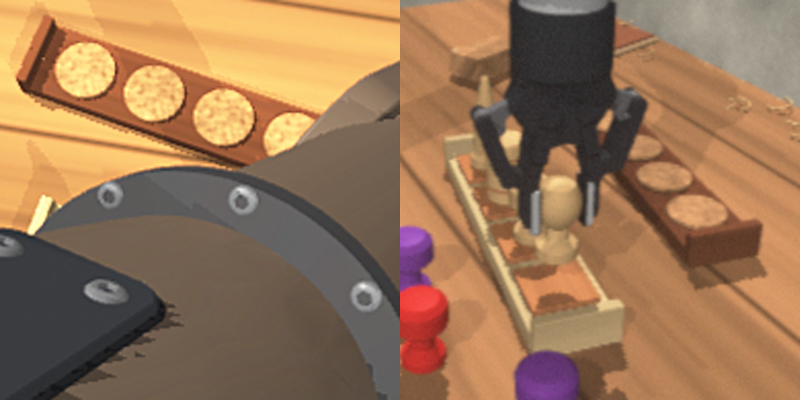

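Emit:
drive_tool([
  {"dp": [0,0,-30],"turn": 0,"fingers": -1},
  {"dp": [0,0,-60],"turn": 0,"fingers": -1},
  {"dp": [10,6,-80],"turn": 0,"fingers": -1},
  {"dp": [35,21,-90],"turn": 0,"fingers": -1},
  {"dp": [65,39,-90],"turn": 0,"fingers": -1},
  {"dp": [95,58,-90],"turn": 0,"fingers": -1},
  {"dp": [125,76,-90],"turn": 0,"fingers": -1},
  {"dp": [155,94,-90],"turn": 0,"fingers": -1},
  {"dp": [185,112,-90],"turn": 0,"fingers": -1},
  {"dp": [215,130,-90],"turn": 0,"fingers": -1},
  {"dp": [245,149,-90],"turn": 0,"fingers": -1},
  {"dp": [270,164,-90],"turn": 0,"fingers": -1},
])

```text
time: 6.0
tool_pos: [0.6457, 0.1098, 0.1675]
tool_rot: [-2.39, -2.038, 0.001]
contact_force: [-0.1, 0.7, 0.3]
grip_width: 0.433
```

```bash
python3 -c "
from h import *
go(.6671,.1336,.10,-.163)"
```

```text
t 6.0 pos [0.6457 0.1098 0.1675] tooly -0.159 tilt [-1.e-03  2.e-04 -1.e+00] F [-0.1  0.7  0.3] w 0.433 q [-0.63  0.59  0.61  1.61 -0.37  1.07 -0.08]
dp [26.9 17.5 67.4] turn 0.004
```

Emit:
drive_tool([
  {"dp": [18,12,0],"turn": 0,"fingers": -1},
  {"dp": [27,17.5,5],"turn": 0,"fingers": -1},
  {"dp": [27,17.5,30],"turn": 0,"fingers": -1},
  {"dp": [27,17.5,55],"turn": 0,"fingers": -1},
  {"dp": [27,17.5,67],"turn": 0,"fingers": -1},
  {"dp": [27,17.5,67],"turn": 0,"fingers": -1},
  {"dp": [27,17.5,67],"turn": 0,"fingers": -1},
])

```text
time: 6.7
tool_pos: [0.6668, 0.1311, 0.102]
tool_rot: [2.392, 2.036, 0.0]
contact_force: [0.5, -0.8, 0.2]
grip_width: 0.434
```

```bash
python3 -c "
from h import *
go(.6671,.1336,.047,-.163); pic('p4')"
```

```text
t 6.7 pos [0.6668 0.1311 0.102 ] tooly -0.161 tilt [ 3.e-04 -2.e-04 -1.e+00] F [ 0.5 -0.8  0.2] w 0.434 q [-0.62  0.69  0.57  1.6  -0.43  0.98 -0.08]
dp [ 2.5 -0.1 55. ] turn 0.002
```

View pics/p4.png

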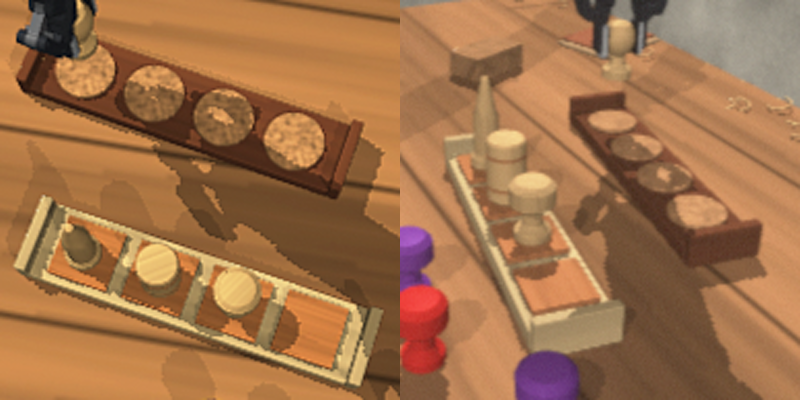

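Emit:
drive_tool([
  {"dp": [2.5,0,15],"turn": 0,"fingers": -1},
  {"dp": [2.5,0,30],"turn": 0,"fingers": -1},
  {"dp": [2.5,0,42],"turn": 0,"fingers": -1},
  {"dp": [2.5,0,49],"turn": 0,"fingers": -1},
  {"dp": [2.5,0,52],"turn": 0,"fingers": -1},
  {"dp": [2.5,0,53],"turn": 0,"fingers": -1},
  {"dp": [2.5,0,54],"turn": 0,"fingers": -1},
  {"dp": [2.5,0,54],"turn": 0,"fingers": -1},
  {"dp": [2.5,0,54],"turn": 0,"fingers": -1},
])

```text
time: 7.7
tool_pos: [0.6672, 0.1342, 0.0479]
tool_rot: [2.392, 2.037, 0.001]
contact_force: [0.8, 0.1, 0.0]
grip_width: 0.432
```

```bash
python3 -c "
from h import *
go(.6671,.1336,.047,-.163); pic('p5')"
```

```text
t 7.7 pos [0.6672 0.1342 0.0479] tooly -0.16 tilt [ 7.e-04  3.e-04 -1.e+00] F [0.8 0.1 0. ] w 0.432 q [-0.6   0.75  0.53  1.63 -0.46  0.88 -0.05]
dp [-0.6 -0.   0.9] turn 0.003
```

View pics/p5.png

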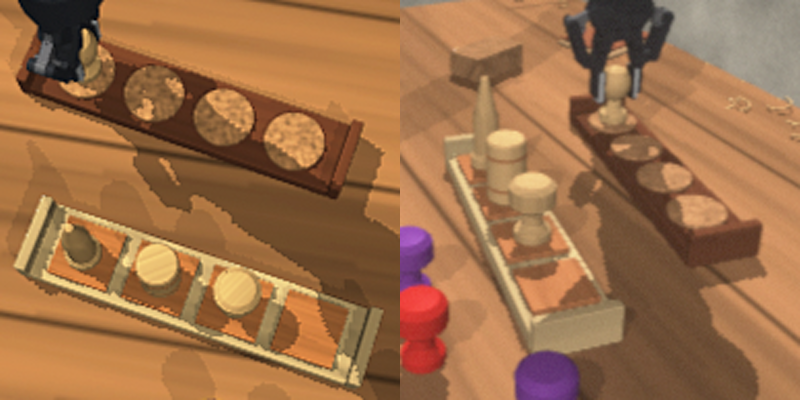

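Lower 1 mm steps until contact.

Emit:
drive_tool([
  {"dp": [0,0,0.5],"turn": 0,"fingers": -1},
  {"dp": [0,0,1],"turn": 0,"fingers": -1},
  {"dp": [0,0,1],"turn": 0,"fingers": -1},
  {"dp": [0,0,1],"turn": 0,"fingers": -1},
])

```text
time: 8.2
tool_pos: [0.6671, 0.1342, 0.047]
tool_rot: [-2.392, -2.037, -0.001]
contact_force: [-2.0, 1.1, 5.3]
grip_width: 0.43
```

Emit:
drive_tool([
  {"dp": [0,0,0.4],"turn": 0,"fingers": -1},
  {"dp": [0,0,0.4],"turn": 0,"fingers": -1},
])

```text
time: 8.4
tool_pos: [0.6672, 0.1342, 0.047]
tool_rot: [-2.392, -2.037, -0.001]
contact_force: [-3.4, 0.4, 8.1]
grip_width: 0.431
```

Emit:
drive_tool([
  {"dp": [0,0,0],"turn": 0,"fingers": -0.1},
  {"dp": [0,0,0],"turn": 0,"fingers": -0.02},
  {"dp": [0,0,0],"turn": 0,"fingers": 0.06},
  {"dp": [0,0,0],"turn": 0,"fingers": 0.2},
  {"dp": [0,0,0],"turn": 0,"fingers": 0.5},
  {"dp": [0,0,0],"turn": 0,"fingers": 1},
  {"dp": [0,0,0],"turn": 0,"fingers": 1},
  {"dp": [0,0,0],"turn": 0,"fingers": 1},
  {"dp": [0,0,0],"turn": 0,"fingers": 1},
  {"dp": [0,0,0],"turn": 0,"fingers": 1},
])

```text
time: 9.4
tool_pos: [0.667, 0.1341, 0.0461]
tool_rot: [-2.392, -2.037, -0.0]
contact_force: [0.6, -0.4, -0.2]
grip_width: 1.003
```

```bash
python3 -c "
from h import *
go(.4575,-.054,.17,-.163); pic('p6')"
```

```text
t 9.4 pos [0.667  0.1341 0.0461] tooly -0.16 tilt [ 0.  0. -1.] F [ 0.6 -0.4 -0.2] w 1.003 q [-0.6   0.76  0.53  1.63 -0.46  0.88 -0.05]
dp [-219.1 -176.8 -124. ] turn 0.003
```

View pics/p6.png

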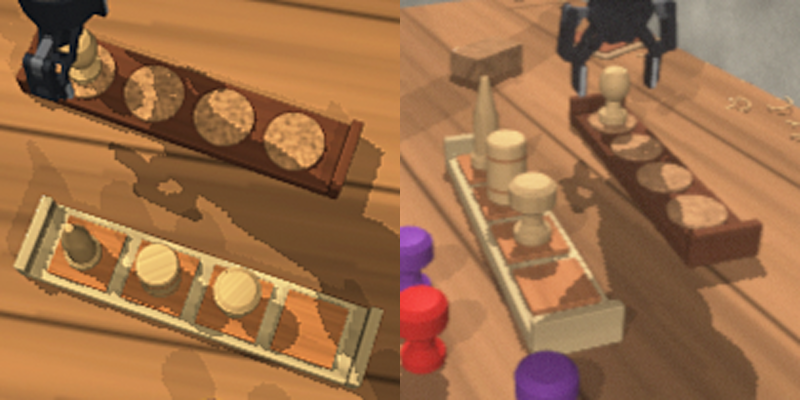

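Emit:
drive_tool([
  {"dp": [0,0,-25],"turn": 0,"fingers": 1},
  {"dp": [0,0,-65],"turn": 0,"fingers": 1},
  {"dp": [0,0,-105],"turn": 0,"fingers": 1},
  {"dp": [-15,-12,-124],"turn": 0,"fingers": 1},
  {"dp": [-45,-36,-124],"turn": 0,"fingers": 1},
  {"dp": [-80,-64,-124],"turn": 0,"fingers": 1},
  {"dp": [-115,-92,-124],"turn": 0,"fingers": 1},
  {"dp": [-150,-120,-124],"turn": 0,"fingers": 1},
  {"dp": [-185,-148,-124],"turn": 0,"fingers": 1},
  {"dp": [-210,-168,-124],"turn": 0,"fingers": 1},
  {"dp": [-219,-177,-124],"turn": 0,"fingers": 1},
  {"dp": [-219,-177,-124],"turn": 0,"fingers": 1},
])

```text
time: 10.7
tool_pos: [0.4564, -0.0547, 0.1703]
tool_rot: [-2.394, -2.034, -0.001]
contact_force: [0.5, 0.6, 0.5]
grip_width: 1.0
```

```bash
python3 -c "
from h import *
go(.4575,-.054,.045,-.163)"
```

```text
t 10.7 pos [ 0.4564 -0.0547  0.1703] tooly -0.162 tilt [ 3.e-04  1.e-03 -1.e+00] F [0.5 0.6 0.5] w 1.0 q [-0.56  0.27  0.7   2.08 -0.22  0.87  0.1 ]
dp [  0.7   1.  125.3] turn 0.001
```

Emit:
drive_tool([
  {"dp": [0.7,1,30],"turn": 0,"fingers": 1},
  {"dp": [0.7,1,60],"turn": 0,"fingers": 1},
  {"dp": [0.7,1,85],"turn": 0,"fingers": 1},
  {"dp": [0.7,1,105],"turn": 0,"fingers": 1},
  {"dp": [0.7,1,118],"turn": 0,"fingers": 1},
  {"dp": [0.7,1,125],"turn": 0,"fingers": 1},
  {"dp": [0.7,1,125],"turn": 0,"fingers": 1},
  {"dp": [0.7,1,125],"turn": 0,"fingers": 1},
])

```text
time: 11.5
tool_pos: [0.4593, -0.053, 0.0453]
tool_rot: [2.391, 2.037, 0.001]
contact_force: [0.3, -0.1, 0.7]
grip_width: 0.998
```

```bash
python3 -c "
from h import *
go(.4575,-.054,.045,-.163); pic('p7')"
```

```text
t 11.5 pos [ 0.4593 -0.053   0.0453] tooly -0.16 tilt [ 6.e-04  0.e+00 -1.e+00] F [ 0.3 -0.1  0.7] w 0.998 q [-0.4   0.48  0.54  2.19 -0.45  0.58  0.31]
dp [-1.3 -1.6  0.3] turn 0.003
```

View pics/p7.png

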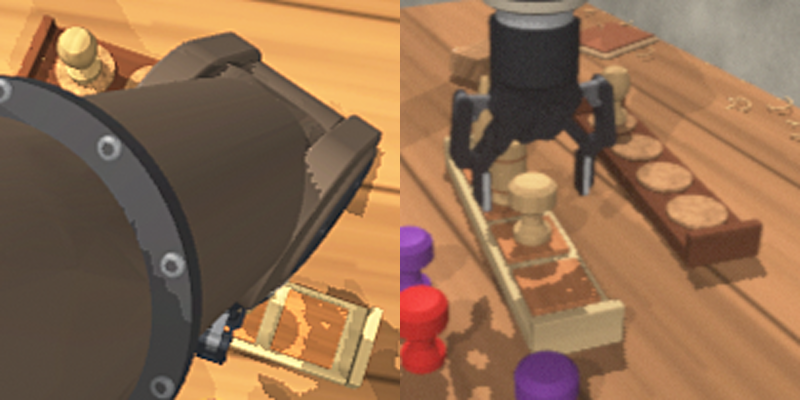

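Emit:
drive_tool([
  {"dp": [-1.3,-1.6,0],"turn": 0,"fingers": 1},
  {"dp": [-1.3,-1.6,0],"turn": 0,"fingers": 0.3},
  {"dp": [-1.3,-1.6,0],"turn": 0,"fingers": -1},
  {"dp": [-1.3,-1.6,0],"turn": 0,"fingers": -1},
  {"dp": [-1.3,-1.6,0],"turn": 0,"fingers": -1},
  {"dp": [-1.3,-1.6,0],"turn": 0,"fingers": -1},
  {"dp": [-1.3,-1.6,0],"turn": 0,"fingers": -1},
  {"dp": [-1.3,-1.6,0],"turn": 0,"fingers": -1},
  {"dp": [-1.3,-1.6,0],"turn": 0,"fingers": -1},
  {"dp": [-1.3,-1.6,0],"turn": 0,"fingers": -1},
  {"dp": [-1.3,-1.6,0],"turn": 0,"fingers": -1},
  {"dp": [-1.3,-1.6,0],"turn": 0,"fingers": -1},
])

```text
time: 12.8
tool_pos: [0.4567, -0.0543, 0.0455]
tool_rot: [-2.392, -2.036, -0.001]
contact_force: [-2.1, 0.5, 9.9]
grip_width: 0.49
```

Emit:
drive_tool([
  {"dp": [0,0,-5],"turn": 0,"fingers": -1},
  {"dp": [0,0,-15],"turn": 0,"fingers": -1},
  {"dp": [0,0,-25],"turn": 0,"fingers": -1},
  {"dp": [0,0,-30],"turn": 0,"fingers": -1},
  {"dp": [0,0,-30],"turn": 0,"fingers": -1},
])

```text
time: 13.3
tool_pos: [0.4573, -0.0543, 0.076]
tool_rot: [2.391, 2.036, 0.002]
contact_force: [-0.3, 0.1, -0.9]
grip_width: 0.489
```

```bash
python3 -c "
from h import *
go(.6536,.0600,.17,-.163); pic('p8')"
```

```text
t 13.3 pos [ 0.4573 -0.0543  0.076 ] tooly -0.16 tilt [ 1.8e-03  3.0e-04 -1.0e+00] F [-0.3  0.1 -0.9] w 0.489 q [-0.45  0.43  0.59  2.17 -0.4   0.64  0.26]
dp [144.1 175.8 -93.6] turn 0.003
```

View pics/p8.png

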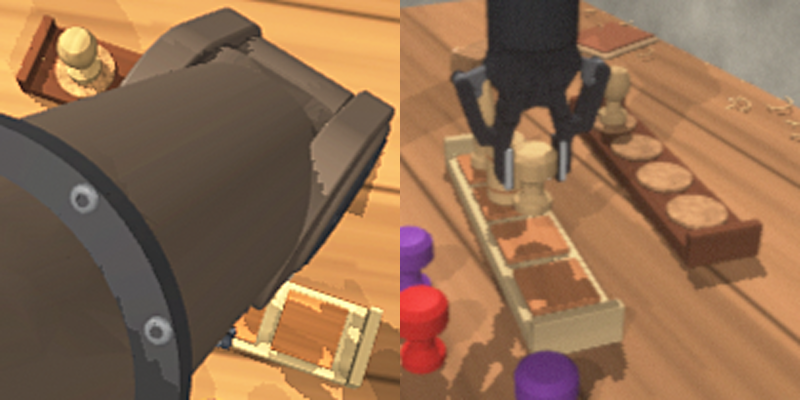

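Emit:
drive_tool([
  {"dp": [0,0,-30],"turn": 0,"fingers": -1},
  {"dp": [0,0,-60],"turn": 0,"fingers": -1},
  {"dp": [7,9,-85],"turn": 0,"fingers": -1},
  {"dp": [23,28,-94],"turn": 0,"fingers": -1},
  {"dp": [43,52,-94],"turn": 0,"fingers": -1},
  {"dp": [63,77,-94],"turn": 0,"fingers": -1},
  {"dp": [83,101,-94],"turn": 0,"fingers": -1},
  {"dp": [103,126,-94],"turn": 0,"fingers": -1},
  {"dp": [123,150,-94],"turn": 0,"fingers": -1},
  {"dp": [137,167,-94],"turn": 0,"fingers": -1},
  {"dp": [144,176,-94],"turn": 0,"fingers": -1},
  {"dp": [144,176,-94],"turn": 0,"fingers": -1},
])

```text
time: 14.6
tool_pos: [0.6537, 0.0604, 0.1681]
tool_rot: [-2.391, -2.038, 0.001]
contact_force: [-0.1, 0.4, -0.4]
grip_width: 0.488
```

```bash
python3 -c "
from h import *
go(.6536,.0600,.0435,-.163)"
```

```text
t 14.6 pos [0.6537 0.0604 0.1681] tooly -0.159 tilt [-9.e-04 -4.e-04 -1.e+00] F [-0.1  0.4 -0.4] w 0.488 q [-0.57  0.6   0.63  1.6  -0.39  1.07  0.01]
dp [-3.000e-01  1.000e-01  1.246e+02] turn 0.004
```

Emit:
drive_tool([
  {"dp": [0,0,20],"turn": 0,"fingers": -1},
  {"dp": [0,0,50],"turn": 0,"fingers": -1},
  {"dp": [0,0,80],"turn": 0,"fingers": -1},
  {"dp": [0,0,100],"turn": 0,"fingers": -1},
  {"dp": [0,0,112],"turn": 0,"fingers": -1},
  {"dp": [0,0,118],"turn": 0,"fingers": -1},
  {"dp": [0,0,121],"turn": 0,"fingers": -1},
  {"dp": [0,0,122],"turn": 0,"fingers": -1},
  {"dp": [0,0,122],"turn": 0,"fingers": -1},
  {"dp": [0,0,122],"turn": 0,"fingers": -1},
])

```text
time: 15.6
tool_pos: [0.6538, 0.0597, 0.0478]
tool_rot: [2.391, 2.036, 0.002]
contact_force: [-0.3, -0.4, 0.4]
grip_width: 0.488
```

```bash
python3 -c "
from h import *
go(.6536,.0600,.0435,-.163); pic('p9')"
```

```text
t 15.6 pos [0.6538 0.0597 0.0478] tooly -0.16 tilt [ 1.2e-03  3.0e-04 -1.0e+00] F [-0.3 -0.4  0.4] w 0.488 q [-0.52  0.73  0.55  1.7  -0.48  0.85  0.08]
dp [ 0.2 -0.3  4.3] turn 0.003
```

View pics/p9.png

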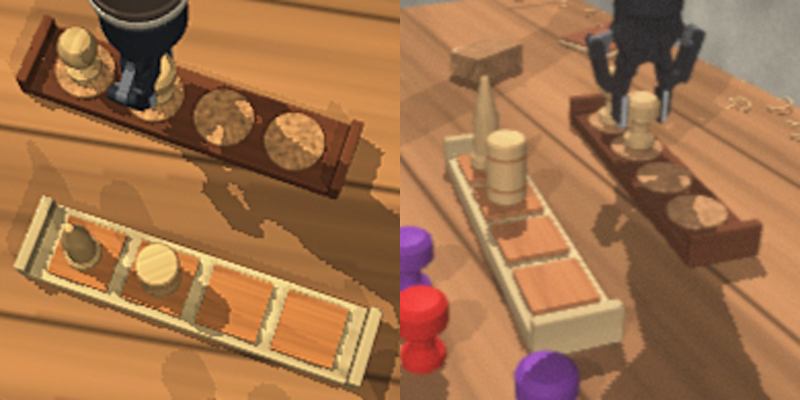

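Emit:
drive_tool([
  {"dp": [0,0,1],"turn": 0,"fingers": -1},
  {"dp": [0,0,2],"turn": 0,"fingers": -1},
  {"dp": [0,0,3],"turn": 0,"fingers": -1},
  {"dp": [0,0,3.5],"turn": 0,"fingers": -1},
  {"dp": [0,0,4],"turn": 0,"fingers": -1},
  {"dp": [0,0,4],"turn": 0,"fingers": -1},
])

```text
time: 16.3
tool_pos: [0.6533, 0.0598, 0.0436]
tool_rot: [-2.392, -2.036, -0.0]
contact_force: [-2.7, 0.2, 6.8]
grip_width: 0.49
```

Emit:
drive_tool([
  {"dp": [0,0,0.4],"turn": 0,"fingers": -1},
  {"dp": [0,0,0.4],"turn": 0,"fingers": -1},
])

```text
time: 16.5
tool_pos: [0.6533, 0.0598, 0.0436]
tool_rot: [-2.392, -2.036, -0.001]
contact_force: [-3.7, -0.2, 9.7]
grip_width: 0.488
```

Emit:
drive_tool([
  {"dp": [0,0,0],"turn": 0,"fingers": 0.0},
  {"dp": [0,0,0],"turn": 0,"fingers": 0.08},
  {"dp": [0,0,0],"turn": 0,"fingers": 0.16},
  {"dp": [0,0,0],"turn": 0,"fingers": 0.3},
  {"dp": [0,0,0],"turn": 0,"fingers": 0.6},
  {"dp": [0,0,0],"turn": 0,"fingers": 1},
  {"dp": [0,0,0],"turn": 0,"fingers": 1},
  {"dp": [0,0,0],"turn": 0,"fingers": 1},
  {"dp": [0,0,0],"turn": 0,"fingers": 1},
  {"dp": [0,0,0],"turn": 0,"fingers": 1},
])

```text
time: 17.5
tool_pos: [0.6534, 0.0597, 0.0426]
tool_rot: [2.392, 2.037, 0.0]
contact_force: [0.5, 0.7, -0.5]
grip_width: 0.998
```

```bash
python3 -c "
from h import *
go(.4665,.0187,.17,-.163); pic('p10')"
```

```text
t 17.5 pos [0.6534 0.0597 0.0426] tooly -0.16 tilt [ 1.e-04  0.e+00 -1.e+00] F [ 0.5  0.7 -0.5] w 0.998 q [-0.52  0.73  0.54  1.7  -0.48  0.84  0.08]
dp [ -70.3 -177.9 -127.4] turn 0.003
```

View pics/p10.png

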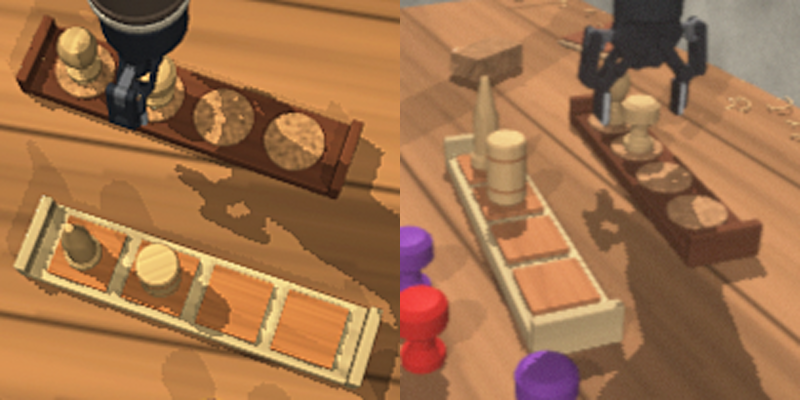

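Cap stands on its pad. Now the drum.

Emit:
drive_tool([
  {"dp": [0,0,-25],"turn": 0,"fingers": 1},
  {"dp": [0,0,-65],"turn": 0,"fingers": 1},
  {"dp": [0,0,-105],"turn": 0,"fingers": 1},
  {"dp": [-6,-15,-127],"turn": 0,"fingers": 1},
  {"dp": [-17,-42,-127],"turn": 0,"fingers": 1},
  {"dp": [-30,-75,-127],"turn": 0,"fingers": 1},
  {"dp": [-43,-108,-127],"turn": 0,"fingers": 1},
  {"dp": [-56,-141,-127],"turn": 0,"fingers": 1},
  {"dp": [-66,-167,-127],"turn": 0,"fingers": 1},
  {"dp": [-70,-178,-127],"turn": 0,"fingers": 1},
  {"dp": [-70,-178,-127],"turn": 0,"fingers": 1},
  {"dp": [-70,-178,-127],"turn": 0,"fingers": 1},
])

```text
time: 18.8
tool_pos: [0.4679, 0.0195, 0.1701]
tool_rot: [2.391, 2.037, 0.002]
contact_force: [0.7, -0.6, -0.2]
grip_width: 0.999
```

```bash
python3 -c "
from h import *
go(.4665,.0187,.046,-.163)"
```

```text
t 18.8 pos [0.4679 0.0195 0.1701] tooly -0.159 tilt [ 1.8e-03  3.0e-04 -1.0e+00] F [ 0.7 -0.6 -0.2] w 0.999 q [-0.72  0.28  0.71  2.06 -0.24  0.87 -0.04]
dp [ -1.1  -1.4 124.1] turn 0.004
```

Emit:
drive_tool([
  {"dp": [-1,-1.4,30],"turn": 0,"fingers": 1},
  {"dp": [-1,-1.4,60],"turn": 0,"fingers": 1},
  {"dp": [-1,-1.4,85],"turn": 0,"fingers": 1},
  {"dp": [-1,-1.4,105],"turn": 0,"fingers": 1},
  {"dp": [-1,-1.4,118],"turn": 0,"fingers": 1},
  {"dp": [-1,-1.4,124],"turn": 0,"fingers": 1},
  {"dp": [-1,-1.4,124],"turn": 0,"fingers": 1},
  {"dp": [-1,-1.4,124],"turn": 0,"fingers": 1},
])

```text
time: 19.6
tool_pos: [0.4658, 0.0182, 0.0459]
tool_rot: [2.391, 2.036, 0.001]
contact_force: [-0.4, -0.5, 0.2]
grip_width: 1.001
```

```bash
python3 -c "
from h import *
go(.4665,.0187,.046,-.163); pic('p11')"
```

```text
t 19.6 pos [0.4658 0.0182 0.0459] tooly -0.16 tilt [ 7.e-04 -1.e-04 -1.e+00] F [-0.4 -0.5  0.2] w 1.001 q [-0.56  0.49  0.55  2.18 -0.46  0.58  0.16]
dp [ 0.6  0.6 -0.1] turn 0.003
```

View pics/p11.png

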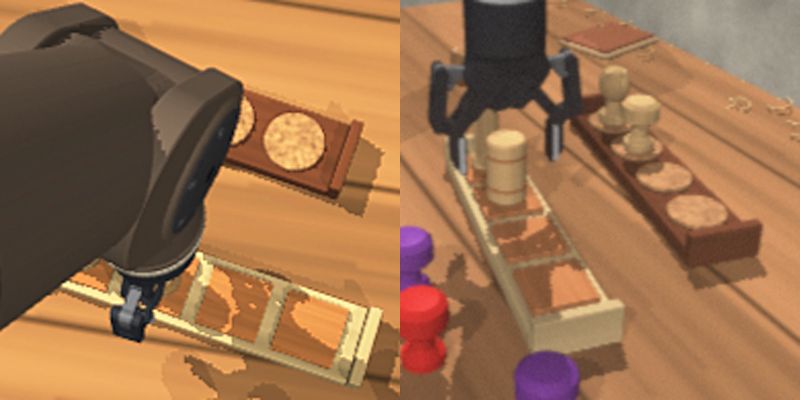

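Emit:
drive_tool([
  {"dp": [0.6,0.6,0],"turn": 0,"fingers": 1},
  {"dp": [0.6,0.6,0],"turn": 0,"fingers": 0.3},
  {"dp": [0.6,0.6,0],"turn": 0,"fingers": -1},
  {"dp": [0.6,0.6,0],"turn": 0,"fingers": -1},
  {"dp": [0.6,0.6,0],"turn": 0,"fingers": -1},
  {"dp": [0.6,0.6,0],"turn": 0,"fingers": -1},
  {"dp": [0.6,0.6,0],"turn": 0,"fingers": -1},
  {"dp": [0.6,0.6,0],"turn": 0,"fingers": -1},
  {"dp": [0.6,0.6,0],"turn": 0,"fingers": -1},
  {"dp": [0.6,0.6,0],"turn": 0,"fingers": -1},
  {"dp": [0.6,0.6,0],"turn": 0,"fingers": -1},
  {"dp": [0.6,0.6,0],"turn": 0,"fingers": -1},
])

```text
time: 20.9
tool_pos: [0.4657, 0.0188, 0.046]
tool_rot: [-2.392, -2.036, -0.001]
contact_force: [-2.7, -0.5, 5.7]
grip_width: 0.453
```

Emit:
drive_tool([
  {"dp": [0,0,-5],"turn": 0,"fingers": -1},
  {"dp": [0,0,-15],"turn": 0,"fingers": -1},
  {"dp": [0,0,-25],"turn": 0,"fingers": -1},
  {"dp": [0,0,-30],"turn": 0,"fingers": -1},
  {"dp": [0,0,-30],"turn": 0,"fingers": -1},
])

```text
time: 21.4
tool_pos: [0.4663, 0.0189, 0.0766]
tool_rot: [2.391, 2.037, 0.003]
contact_force: [-0.4, -0.8, -0.4]
grip_width: 0.454
```

```bash
python3 -c "
from h import *
go(.6400,-.0137,.17,-.163); pic('p12')"
```

```text
t 21.4 pos [0.4663 0.0189 0.0766] tooly -0.16 tilt [ 1.9e-03  6.0e-04 -1.0e+00] F [-0.4 -0.8 -0.4] w 0.454 q [-0.61  0.44  0.6   2.16 -0.41  0.65  0.11]
dp [ -4.5 176.9 -93.1] turn 0.003
```

View pics/p12.png

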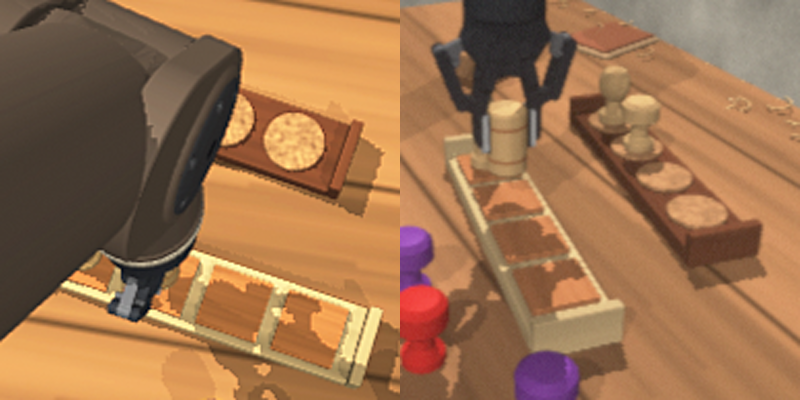

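Emit:
drive_tool([
  {"dp": [0,0,-30],"turn": 0,"fingers": -1},
  {"dp": [0,0,-60],"turn": 0,"fingers": -1},
  {"dp": [0,8,-85],"turn": 0,"fingers": -1},
  {"dp": [-1,25,-93],"turn": 0,"fingers": -1},
  {"dp": [-1.5,50,-93],"turn": 0,"fingers": -1},
  {"dp": [-2,78,-93],"turn": 0,"fingers": -1},
  {"dp": [-3,106,-93],"turn": 0,"fingers": -1},
  {"dp": [-3.5,134,-93],"turn": 0,"fingers": -1},
  {"dp": [-4,158,-93],"turn": 0,"fingers": -1},
  {"dp": [-4.5,172,-93],"turn": 0,"fingers": -1},
  {"dp": [-4.5,177,-93],"turn": 0,"fingers": -1},
  {"dp": [-4.5,177,-93],"turn": 0,"fingers": -1},
])

```text
time: 22.7
tool_pos: [0.6394, -0.0141, 0.1679]
tool_rot: [-2.392, -2.036, 0.002]
contact_force: [-0.6, -0.0, -0.5]
grip_width: 0.451
```

```bash
python3 -c "
from h import *
go(.6400,-.0137,.044,-.163)"
```

```text
t 22.7 pos [ 0.6394 -0.0141  0.1679] tooly -0.16 tilt [-1.1e-03 -4.0e-04 -1.0e+00] F [-0.6 -0.  -0.5] w 0.451 q [-0.48  0.58  0.66  1.65 -0.39  1.05  0.13]
dp [  0.6   0.6 123.9] turn 0.003
```

Emit:
drive_tool([
  {"dp": [0,0,20],"turn": 0,"fingers": -1},
  {"dp": [0,0,50],"turn": 0,"fingers": -1},
  {"dp": [0,0,80],"turn": 0,"fingers": -1},
  {"dp": [0,0,100],"turn": 0,"fingers": -1},
  {"dp": [0,0,112],"turn": 0,"fingers": -1},
  {"dp": [0,0,118],"turn": 0,"fingers": -1},
  {"dp": [0,0,121],"turn": 0,"fingers": -1},
  {"dp": [0,0,122],"turn": 0,"fingers": -1},
  {"dp": [0,0,122],"turn": 0,"fingers": -1},
  {"dp": [0,0,122],"turn": 0,"fingers": -1},
])

```text
time: 23.7
tool_pos: [0.6401, -0.014, 0.0474]
tool_rot: [2.391, 2.036, 0.002]
contact_force: [0.5, 0.4, -0.7]
grip_width: 0.448
```

```bash
python3 -c "
from h import *
go(.6400,-.0137,.044,-.163); pic('p13')"
```

```text
t 23.7 pos [ 0.6401 -0.014   0.0474] tooly -0.16 tilt [ 1.2e-03  1.0e-04 -1.0e+00] F [ 0.5  0.4 -0.7] w 0.448 q [-0.43  0.71  0.57  1.75 -0.49  0.83  0.21]
dp [ 0.3 -0.1  3.4] turn 0.003
```

View pics/p13.png

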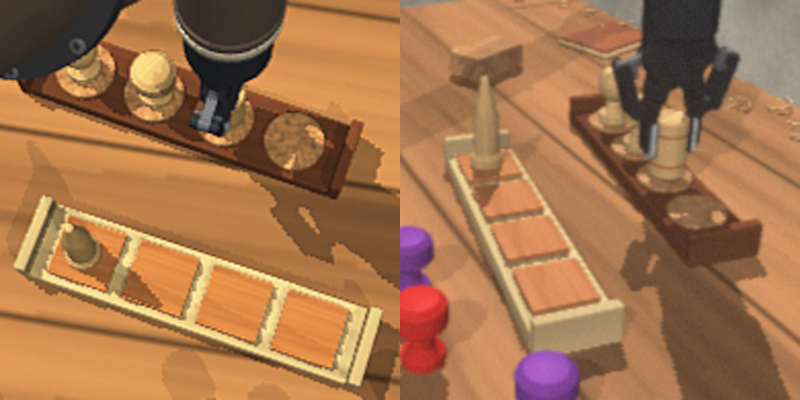

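Emit:
drive_tool([
  {"dp": [0,0,1],"turn": 0,"fingers": -1},
  {"dp": [0,0,2],"turn": 0,"fingers": -1},
  {"dp": [0,0,2.5],"turn": 0,"fingers": -1},
  {"dp": [0,0,3],"turn": 0,"fingers": -1},
  {"dp": [0,0,3.4],"turn": 0,"fingers": -1},
  {"dp": [0,0,3.4],"turn": 0,"fingers": -1},
])

```text
time: 24.4
tool_pos: [0.6396, -0.0139, 0.0441]
tool_rot: [-2.392, -2.036, -0.001]
contact_force: [-4.1, 1.1, 10.3]
grip_width: 0.451
```

Emit:
drive_tool([
  {"dp": [0,0,0.4],"turn": 0,"fingers": -1},
  {"dp": [0,0,0.4],"turn": 0,"fingers": -1},
])

```text
time: 24.6
tool_pos: [0.6396, -0.0139, 0.044]
tool_rot: [-2.392, -2.036, -0.001]
contact_force: [-5.3, 0.5, 12.2]
grip_width: 0.455
```

Emit:
drive_tool([
  {"dp": [0,0,0],"turn": 0,"fingers": -0.07},
  {"dp": [0,0,0],"turn": 0,"fingers": 0.01},
  {"dp": [0,0,0],"turn": 0,"fingers": 0.1},
  {"dp": [0,0,0],"turn": 0,"fingers": 0.25},
  {"dp": [0,0,0],"turn": 0,"fingers": 0.6},
  {"dp": [0,0,0],"turn": 0,"fingers": 1},
  {"dp": [0,0,0],"turn": 0,"fingers": 1},
  {"dp": [0,0,0],"turn": 0,"fingers": 1},
  {"dp": [0,0,0],"turn": 0,"fingers": 1},
  {"dp": [0,0,0],"turn": 0,"fingers": 1},
])

```text
time: 25.6
tool_pos: [0.6396, -0.0139, 0.0429]
tool_rot: [-2.392, -2.037, -0.0]
contact_force: [-1.2, 0.4, -0.4]
grip_width: 0.997
```

```bash
python3 -c "
from h import *
go(.4775,.0935,.19,-.163); pic('p14')"
```

```text
t 25.6 pos [ 0.6396 -0.0139  0.0429] tooly -0.16 tilt [ 1.e-04  1.e-04 -1.e+00] F [-1.2  0.4 -0.4] w 0.997 q [-0.42  0.71  0.56  1.75 -0.5   0.82  0.22]
dp [  80.2 -177.2 -147.1] turn 0.003
```

View pics/p14.png

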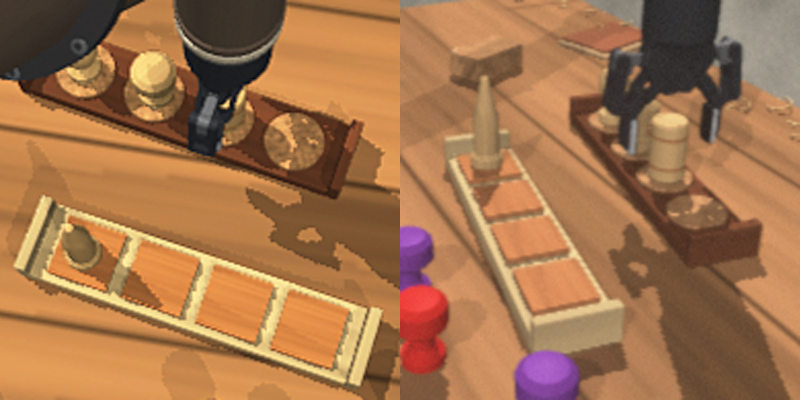

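Emit:
drive_tool([
  {"dp": [0,0,-25],"turn": 0,"fingers": 1},
  {"dp": [0,0,-65],"turn": 0,"fingers": 1},
  {"dp": [0,0,-105],"turn": 0,"fingers": 1},
  {"dp": [4,-9,-140],"turn": 0,"fingers": 1},
  {"dp": [16,-36,-147],"turn": 0,"fingers": 1},
  {"dp": [30,-66,-147],"turn": 0,"fingers": 1},
  {"dp": [44,-98,-147],"turn": 0,"fingers": 1},
  {"dp": [58,-130,-147],"turn": 0,"fingers": 1},
  {"dp": [70,-157,-147],"turn": 0,"fingers": 1},
  {"dp": [78,-172,-147],"turn": 0,"fingers": 1},
  {"dp": [80,-177,-147],"turn": 0,"fingers": 1},
  {"dp": [80,-177,-147],"turn": 0,"fingers": 1},
])

```text
time: 26.9
tool_pos: [0.4776, 0.0936, 0.1901]
tool_rot: [-2.391, -2.038, -0.001]
contact_force: [-0.1, -0.1, 0.3]
grip_width: 1.004
```

```bash
python3 -c "
from h import *
go(.4775,.0935,.049,-.163)
f=ctrl.grab_frame('side'); cv2.imwrite('pics/p15.png',cv2.resize(f['image'][80:240,160:360,::-1],None,fx=3,fy=3,interpolation=2))"
```

```text
t 26.9 pos [0.4776 0.0936 0.1901] tooly -0.159 tilt [ 4.e-04  6.e-04 -1.e+00] F [-0.1 -0.1  0.3] w 1.004 q [-0.88  0.29  0.72  2.   -0.24  0.94 -0.19]
dp [-2.000e-01 -1.000e-01  1.411e+02] turn 0.004
```

View pics/p15.png

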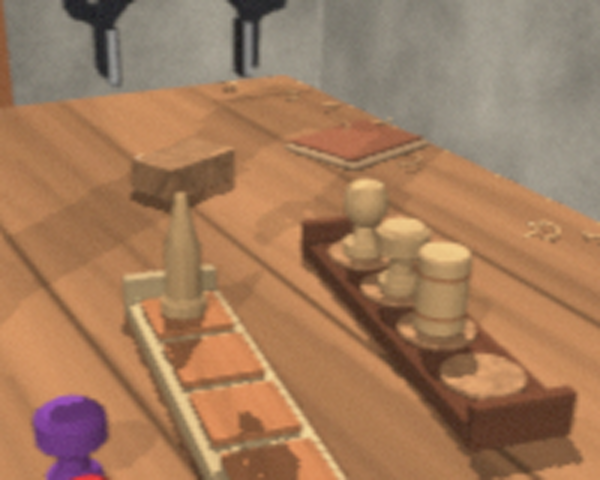

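Emit:
drive_tool([
  {"dp": [0,0,30],"turn": 0,"fingers": 1},
  {"dp": [0,0,60],"turn": 0,"fingers": 1},
  {"dp": [0,0,90],"turn": 0,"fingers": 1},
  {"dp": [0,0,112],"turn": 0,"fingers": 1},
  {"dp": [0,0,126],"turn": 0,"fingers": 1},
  {"dp": [0,0,134],"turn": 0,"fingers": 1},
  {"dp": [0,0,138],"turn": 0,"fingers": 1},
  {"dp": [0,0,139],"turn": 0,"fingers": 1},
  {"dp": [0,0,139],"turn": 0,"fingers": 1},
  {"dp": [0,0,139],"turn": 0,"fingers": 1},
])

```text
time: 27.95
tool_pos: [0.4782, 0.0934, 0.0514]
tool_rot: [2.392, 2.036, 0.002]
contact_force: [-0.3, -0.0, 0.5]
grip_width: 0.995
```

```bash
python3 -c "
from h import *
go(.4775,.0935,.049,-.163)
f=ctrl.grab_frame('side'); cv2.imwrite('pics/p16.png',cv2.resize(f['image'][80:240,160:360,::-1],None,fx=3,fy=3,interpolation=2))"
```

```text
t 27.95 pos [0.4782 0.0934 0.0514] tooly -0.16 tilt [ 1.2e-03  5.0e-04 -1.0e+00] F [-0.3 -0.   0.5] w 0.995 q [-0.72  0.51  0.57  2.13 -0.46  0.62  0.01]
dp [ 0.  -0.7  2.4] turn 0.003
```

View pics/p16.png

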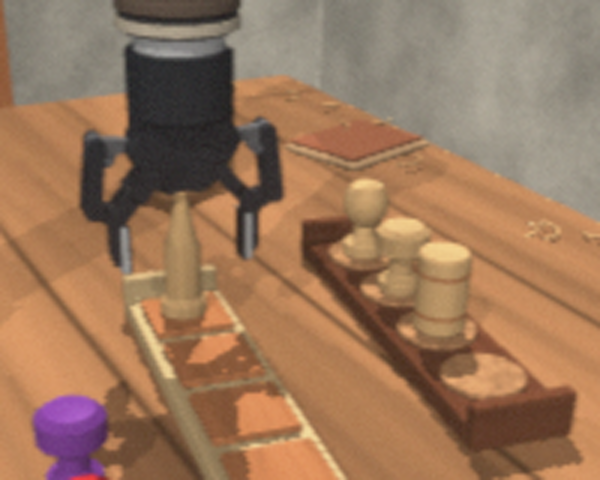

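Emit:
drive_tool([
  {"dp": [0,-0.7,1],"turn": 0,"fingers": 1},
  {"dp": [0,-0.7,1],"turn": 0,"fingers": 0.3},
  {"dp": [0,-0.7,1],"turn": 0,"fingers": -1},
  {"dp": [0,-0.7,1],"turn": 0,"fingers": -1},
  {"dp": [0,-0.7,1],"turn": 0,"fingers": -1},
  {"dp": [0,-0.7,1],"turn": 0,"fingers": -1},
  {"dp": [0,-0.7,1],"turn": 0,"fingers": -1},
  {"dp": [0,-0.7,1],"turn": 0,"fingers": -1},
  {"dp": [0,-0.7,1],"turn": 0,"fingers": -1},
  {"dp": [0,-0.7,1],"turn": 0,"fingers": -1},
  {"dp": [0,-0.7,1],"turn": 0,"fingers": -1},
  {"dp": [0,-0.7,1],"turn": 0,"fingers": -1},
])

```text
time: 29.2
tool_pos: [0.4769, 0.0934, 0.05]
tool_rot: [-2.392, -2.036, -0.0]
contact_force: [-1.0, -0.0, 4.2]
grip_width: 0.312
```

Emit:
drive_tool([
  {"dp": [0,0,-5],"turn": 0,"fingers": -1},
  {"dp": [0,0,-15],"turn": 0,"fingers": -1},
  {"dp": [0,0,-25],"turn": 0,"fingers": -1},
  {"dp": [0,0,-30],"turn": 0,"fingers": -1},
  {"dp": [0,0,-30],"turn": 0,"fingers": -1},
])

```text
time: 29.7
tool_pos: [0.4776, 0.0937, 0.0809]
tool_rot: [2.391, 2.037, 0.003]
contact_force: [0.7, -0.0, -0.5]
grip_width: 0.31
```

```bash
python3 -c "
from h import *
go(.6266,-.0875,.18,-.163)
f=ctrl.grab_frame('side'); cv2.imwrite('pics/p17.png',cv2.resize(f['image'][80:240,160:360,::-1],None,fx=3,fy=3,interpolation=2))"
```

```text
t 29.7 pos [0.4776 0.0937 0.0809] tooly -0.16 tilt [ 1.8e-03  8.0e-04 -1.0e+00] F [ 0.7 -0.  -0.5] w 0.31 q [-0.76  0.46  0.61  2.11 -0.41  0.69 -0.03]
dp [-155.   176.1  -99. ] turn 0.003
```

View pics/p17.png

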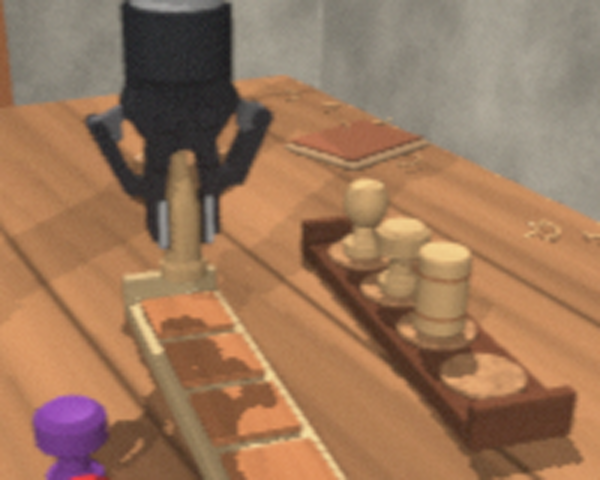

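Emit:
drive_tool([
  {"dp": [0,0,-30],"turn": 0,"fingers": -1},
  {"dp": [0,0,-60],"turn": 0,"fingers": -1},
  {"dp": [-7,8,-88],"turn": 0,"fingers": -1},
  {"dp": [-22,25,-99],"turn": 0,"fingers": -1},
  {"dp": [-44,50,-99],"turn": 0,"fingers": -1},
  {"dp": [-68,78,-99],"turn": 0,"fingers": -1},
  {"dp": [-93,106,-99],"turn": 0,"fingers": -1},
  {"dp": [-117,134,-99],"turn": 0,"fingers": -1},
  {"dp": [-138,157,-99],"turn": 0,"fingers": -1},
  {"dp": [-151,171,-99],"turn": 0,"fingers": -1},
  {"dp": [-155,176,-99],"turn": 0,"fingers": -1},
  {"dp": [-155,176,-99],"turn": 0,"fingers": -1},
])

```text
time: 30.95
tool_pos: [0.6258, -0.0881, 0.1782]
tool_rot: [-2.393, -2.035, 0.001]
contact_force: [0.1, 0.4, 0.4]
grip_width: 0.31
```

```bash
python3 -c "
from h import *
go(.6266,-.0875,.048,-.163)"
```

```text
t 30.95 pos [ 0.6258 -0.0881  0.1782] tooly -0.161 tilt [-8.e-04 -2.e-04 -1.e+00] F [0.1 0.4 0.4] w 0.31 q [-0.39  0.56  0.69  1.66 -0.39  1.07  0.25]
dp [  0.8   0.8 130.2] turn 0.002
```

Emit:
drive_tool([
  {"dp": [0,0,20],"turn": 0,"fingers": -1},
  {"dp": [0,0,50],"turn": 0,"fingers": -1},
  {"dp": [0,0,80],"turn": 0,"fingers": -1},
  {"dp": [0,0,105],"turn": 0,"fingers": -1},
  {"dp": [0,0,117],"turn": 0,"fingers": -1},
  {"dp": [0,0,124],"turn": 0,"fingers": -1},
  {"dp": [0,0,127],"turn": 0,"fingers": -1},
  {"dp": [0,0,128],"turn": 0,"fingers": -1},
  {"dp": [0,0,128],"turn": 0,"fingers": -1},
  {"dp": [0,0,128],"turn": 0,"fingers": -1},
])

```text
time: 31.95
tool_pos: [0.6265, -0.0878, 0.0517]
tool_rot: [2.391, 2.036, 0.002]
contact_force: [0.5, 0.1, -0.6]
grip_width: 0.309
```

```bash
python3 -c "
from h import *
go(.6266,-.0875,.048,-.163); pic('p18')"
```

```text
t 31.95 pos [ 0.6265 -0.0878  0.0517] tooly -0.16 tilt [ 0.0013  0.     -1.    ] F [ 0.5  0.1 -0.6] w 0.309 q [-0.33  0.7   0.59  1.77 -0.51  0.83  0.34]
dp [0.3 0.  3.7] turn 0.003
```

View pics/p18.png

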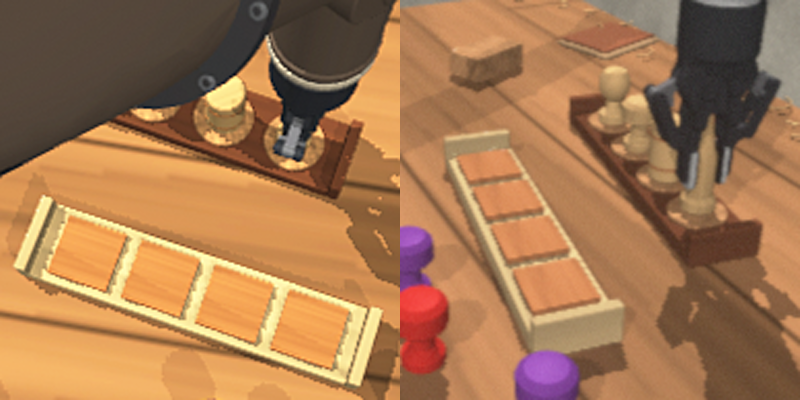

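Emit:
drive_tool([
  {"dp": [0,0,1],"turn": 0,"fingers": -1},
  {"dp": [0,0,2],"turn": 0,"fingers": -1},
  {"dp": [0,0,2.5],"turn": 0,"fingers": -1},
  {"dp": [0,0,3],"turn": 0,"fingers": -1},
  {"dp": [0,0,3.5],"turn": 0,"fingers": -1},
  {"dp": [0,0,3.5],"turn": 0,"fingers": -1},
])

```text
time: 32.65
tool_pos: [0.626, -0.0877, 0.0481]
tool_rot: [-2.392, -2.036, -0.001]
contact_force: [-3.7, 1.2, 9.7]
grip_width: 0.308
```

Emit:
drive_tool([
  {"dp": [0,0,0.4],"turn": 0,"fingers": -1},
  {"dp": [0,0,0.4],"turn": 0,"fingers": -1},
])

```text
time: 32.85
tool_pos: [0.626, -0.0877, 0.0481]
tool_rot: [-2.392, -2.036, -0.001]
contact_force: [-4.2, 2.2, 13.3]
grip_width: 0.306
```

Emit:
drive_tool([
  {"dp": [0,0,-0.8],"turn": 0,"fingers": -0.36},
  {"dp": [0,0,-0.8],"turn": 0,"fingers": -0.28},
  {"dp": [0,0,-0.8],"turn": 0,"fingers": -0.2},
  {"dp": [0,0,-0.8],"turn": 0,"fingers": -0.05},
  {"dp": [0,0,-0.8],"turn": 0,"fingers": 0.3},
  {"dp": [0,0,-0.8],"turn": 0,"fingers": 0.7},
  {"dp": [0,0,-0.8],"turn": 0,"fingers": 1},
  {"dp": [0,0,-0.8],"turn": 0,"fingers": 1},
  {"dp": [0,0,-0.8],"turn": 0,"fingers": 1},
  {"dp": [0,0,-0.8],"turn": 0,"fingers": 1},
])

```text
time: 33.85
tool_pos: [0.626, -0.0877, 0.0477]
tool_rot: [-2.392, -2.037, -0.0]
contact_force: [-0.1, 0.3, 0.2]
grip_width: 0.998
```

Emit:
drive_tool([
  {"dp": [0,0,-20],"turn": 0,"fingers": 1},
  {"dp": [0,0,-50],"turn": 0,"fingers": 1},
  {"dp": [0,0,-85],"turn": 0,"fingers": 1},
  {"dp": [0,0,-120],"turn": 0,"fingers": 1},
  {"dp": [-20,0,-150],"turn": 0,"fingers": 1},
  {"dp": [-60,0,-170],"turn": 0,"fingers": 1},
  {"dp": [-100,0,-170],"turn": 0,"fingers": 1},
  {"dp": [-140,0,-170],"turn": 0,"fingers": 1},
  {"dp": [-180,0,-170],"turn": 0,"fingers": 1},
  {"dp": [-210,0,-170],"turn": 0,"fingers": 1},
  {"dp": [-220,0,-170],"turn": 0,"fingers": 1},
  {"dp": [-220,0,-170],"turn": 0,"fingers": 1},
])

```text
time: 35.05
tool_pos: [0.5901, -0.3067, 0.2177]
tool_rot: [2.395, 2.033, -0.001]
contact_force: [1.1, -0.1, -1.0]
grip_width: 0.997
```

```bash
python3 - <<'E'
from h import *
go(.6,-.3,.2)
f=ctrl.grab_frame("top"); g=ctrl.grab_frame("side")
cv2.imwrite('pics/e1.png',np.hstack([cv2.resize(f["image"][80:180,160:340,::-1],(540,300)),cv2.resize(g["image"][120:240,250:360,::-1],(260,300))]))
D={'ball':(.6671,.1336,.070-.002,.02),'cap':(.6536,.06,.068,.022),'drum':(.64,-.0137,.085,.02),'spire':(.6266,-.0875,.117,.002)}
for n,F,(x0,y0,x1,y1) in(('t',f,(160,80,340,180)),('s',g,(255,130,355,235))):
    im=cv2.resize(F["image"][:,:,::-1],None,fx=4,fy=4,interpolation=2)
    for k,(x,y,z,r) in D.items():
        for zz,rr in ((z,r),(.022,.02 if k=='drum' else .018)):
            c=[proj(F,(x+rr*np.cos(a),y+rr*np.sin(a),zz))*4+1.5 for a in np.linspace(0,6.283,40)]
            cv2.polylines(im,[np.int32(np.round(c))],True,(255,0,0) if zz==.022 else (0,255,0),1)
    cv2.imwrite(f'pics/e_{n}.png',im[y0*4:y1*4,x0*4:x1*4])
E
```

```text
t 35.05 pos [ 0.5901 -0.3067  0.2177] tooly -0.163 tilt [-2.e-04 -5.e-04 -1.e+00] F [ 1.1 -0.1 -1. ] w 0.997 q [-0.03  0.58  0.7   1.52 -0.39  1.18  0.58]
dp [ 8.2  8.7 17.7] turn 0
```

View pics/e_t.png

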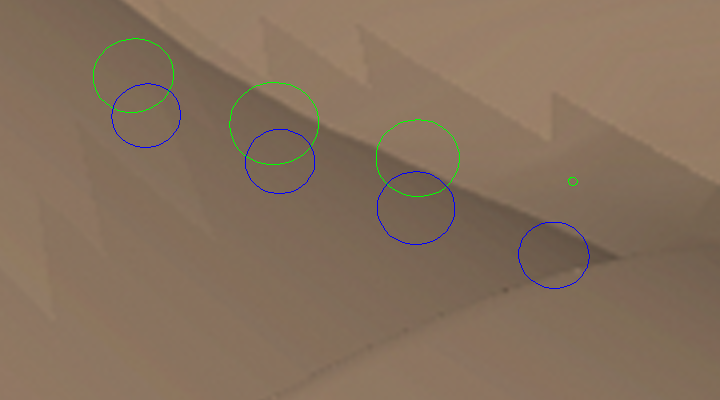

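View pics/e_s.png

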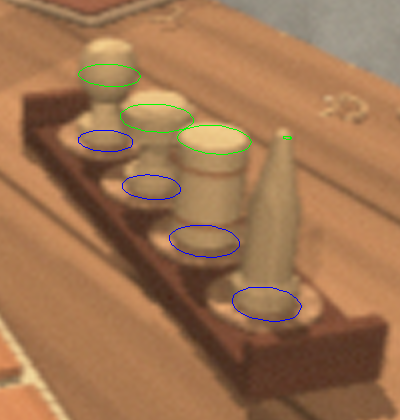

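View pics/e1.png

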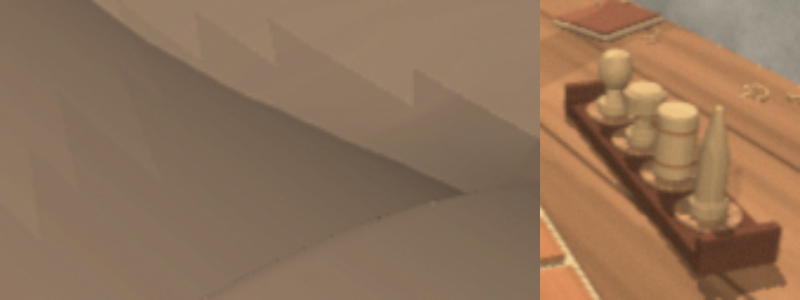

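Emit:
drive_tool([
  {"dp": [0,-30,0],"turn": 0,"fingers": 1},
  {"dp": [-10,-65,0],"turn": 0,"fingers": 1},
  {"dp": [-30,-100,0],"turn": 0,"fingers": 1},
  {"dp": [-50,-135,0],"turn": 0,"fingers": 1},
  {"dp": [-70,-170,0],"turn": 0,"fingers": 1},
  {"dp": [-90,-200,0],"turn": 0,"fingers": 1},
  {"dp": [-110,-225,0],"turn": 0,"fingers": 1},
  {"dp": [-130,-250,0],"turn": 0,"fingers": 1},
  {"dp": [-150,-250,0],"turn": 0,"fingers": 1},
  {"dp": [-170,-250,0],"turn": 0,"fingers": 1},
  {"dp": [-170,-250,0],"turn": 0,"fingers": 1},
])

```text
time: 36.25
tool_pos: [0.3177, -0.4337, 0.218]
tool_rot: [2.39, 2.036, -0.0]
contact_force: [0.2, -0.8, -0.2]
grip_width: 1.004
```

```bash
cat > ov.py <<'E'
from h import *
go(.6,-.3,.2)
f=ctrl.grab_frame("top"); cv2.imwrite('pics/e2.png',f["image"][:,:,::-1])
D={'ball':(.6671,.1336,.070-.002,.02),'cap':(.6536,.06,.068,.022),'drum':(.64,-.0137,.085,.02),'spire':(.6266,-.0875,.117,.002)}
im=cv2.resize(f["image"][:,:,::-1],None,fx=4,fy=4,interpolation=2)
for k,(x,y,z,r) in D.items():
        for zz,rr in ((z,r),(.022,.02 if k=='drum' else .018)):
            c=[proj(f,(x+rr*np.cos(a),y+rr*np.sin(a),zz))*4+1.5 for a in np.linspace(0,6.283,40)]
            cv2.polylines(im,[np.int32(np.round(c))],True,(255,0,0) if zz==.022 else (0,255,0),1)
cv2.imwrite('pics/e3.png',im[320:720,640:1360])
E
python3 ov.py
```

```text
t 36.25 pos [ 0.3177 -0.4337  0.218 ] tooly -0.16 tilt [ 6.0e-04 -1.2e-03 -1.0e+00] F [ 0.2 -0.8 -0.2] w 1.004 q [ 0.25  0.36  0.79  1.85 -0.3   1.05  1.  ]
dp [177.  257.5  18. ] turn 0
```

View pics/e2.png

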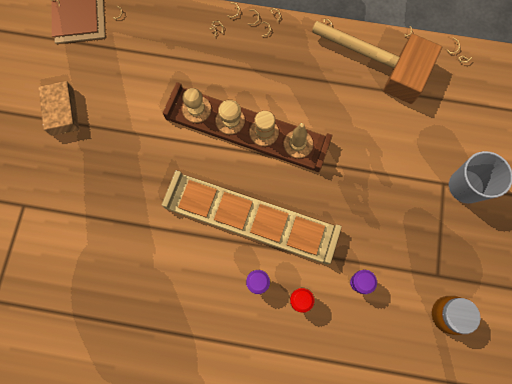

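View pics/e3.png

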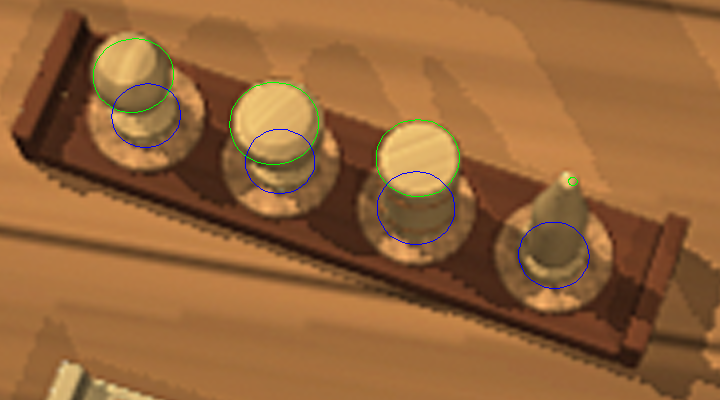

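```bash
python3 -c "
from bench import ctrl
print(ctrl.finish_job())"
```

```text
the job is handed in; nothing more can be done
None
```

I moved all four finials to the delivery rack in reverse order. From the robot's left they now stand ball, cap, drum, spire; they started as spire, drum, cap, ball. I handed the job in at about 36 s, and the hand-in gives no verdict.

- **Setting down:** I lowered each one onto its pad until the arm felt 8 to 13 N of contact, then opened the fingers slowly. Nothing fell or was knocked.
- **Final check:** In the last pictures from both cameras, all four stand upright with the foot wholly on the cork. Outlines drawn for the pad centres match the finials to about 1–2 mm by eye. That is within the camera calibration of about 2 mm, and the spire shows the largest offset.
- **Gripper:** It was open and well away from everything at hand-in.
- **Checks that failed or disagreed:**
  - My first look from above after the last placement was blocked by the arm, so I moved it aside and looked again.
  - My search for the pads found nothing in the side view, so their positions come from the top camera only.
  - The two cameras differed by about 1 cm on the spire's tip at the start. I used the top view, and the grasp confirmed it.

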